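Fetch the drill chuck from behind the cans

ROBOT

A 6-joint arm with a two-finger parallel gripper is mounted at the origin on the work surface. World frame = base frame: x ahead of the robot, y to its left, z up, the work surface at z = 0. Lengths are in m, angles in rad, forces in N, time in s.
With the tool pointing down it reaches from about 0.4 to 0.925 m from the base axis. Payload 12.5 kg.
Tool frame: the origin (TCP) lies midway between the tips of the shut fingers; the grasp point (between the pads) lies 19 mm behind it; z points along the fingers, y is the line along which they close (so a half turn about z gives the same grasp; the last joint's range is limited). The gripper opens to 95 mm and grips with 3 to 60 N. Pads are 20 mm wide; open, the fingers measure 119 mm over their backs; the gripper's body (75 mm by 180 mm) begins 59 mm behind the grasp point.
Start: joints at [-1.252, 0.491, 1.559, -0, 1.092, -0.106], TCP at [0.258, -0.569, 0.215] pointing down, gripper open.
Joint ranges: [-3.1, 3.1], [-0.84, 2.19], [0.05, 2.79], [-1.13, 4.28], [0.06, 2.93], [-2.69, 2.69]. Speed limits (rad/s): [2.22, 2.22, 2.79, 3.14, 3.14, 3.14].

INTERFACE

Orientations are given as a unit quaternion [x, y, z, w].
In Python, from workcell import get_obs, viewer, order gives the robot as it stands.
- The arm moves only by the tool servo_tool, never from a script. Its argument "motion" is a list that holds one entry, the list of rows, each a list of 7 numbers: the turn, a rotation vector about the world's x, y, z in rad, then the shift along the world's x, y, z in mm, then the opening, from 0 (shut) to 1 (fully open). A call has 1 to 5 rows; each row shifts and turns the commanded pose from where the row before left it; what a row does not reach is not made up. A row lasts 1/10 s, in which the tool goes at most 50 mm and 8.59 degrees, less where a joint would pass 70% of its speed; a pose out of reach is approached as far as the arm can. A call with a gripper value outside its range is refused whole. The fingers move at their own pace and stop on an object; "grip_force" is the grip in N (left out, the last holds). Time passes only in rows, so rows that do not move let the fingers close. It gives the time, the measured TCP pose, the force, the opening and the grip force at its end, in the units of the state.
- get_obs(): the state, without advancing time (a new reading comes with each control period).
- viewer.grab_frame(name): name is "scene" or "top"; returns the picture (384x512x3 uint8, red, green, blue); there is no depth.
- viewer.camera_info(name): a dict with "fovy" (degrees; the focal length in pixels is half the picture's height over the tangent of half this angle, whatever the lens; pixels are square), "cx", "cy" (the principal point, pixels), "R" (3x3) and "t" (3): a world point X has camera coordinates R X + t. Camera axes: x right, y down, z forward; pixel columns grow to the right and rows downward; lengths in m; the calibration is good to about 2 mm. A picture is of the moment at which its call begins. camera_info takes no time and is no camera call.
- order.sign_off(): hands the job in; it is judged then, once.
The state is a dict: "t": time; "joint_pos": joint angles; "qd": joint speeds; "joint_efforts": joint torques, N m; "position": TCP position; "tcp_rot": TCP orientation; "contact_force": force on the tool from outside, world axes, zero at the start; "torque": the same for the moment, N m; "width": opening from 0.0 (shut) to 1.0 (fully open); "grasp_force": force on a finger pad.
Only numpy, scipy, OpenCV 4.12 (cv2) and the standard library are available. Lean on these libraries where they do the work, as an engineer would, in place of code of your own. Each camera call takes 0.05 s, during which the arm holds its last target. There are 200 camera calls.

TASK

The drill chuck is wanted on the wooden tooling block, but it stands at the back of the wire-backed rack behind a row of three containers (spray can, square oil tin, white bottle). First stand all three containers in the drip tray; with all of them there, fetch the chuck and set it, jaws up, down in the block's round pocket; then stand every container upright in the rack again, each on the very spot it came from. Leave the grease tin and the carton in the rack where they are, and let nothing fall over.

Things in the scene. Friction and masses are not known exactly. Their poses are not given: they have to be found in the camera images.
- rack: Fixed rack: grey steel base 180 (its x) x 310 (its y) x 6 mm thick, open at the front (-x); wire guard 130 mm high along the back (x = +86 mm), one wire 45 mm high along each side (y = +/-151 mm). Origin: centre of its underside, on the bench. Containers in a front row near x = -45 mm, about 95 mm apart; chuck close behind the middle one, grease tin and carton to either side of it.
- aerosol: Loose capped spray can, round: bare-metal body 53 mm in diameter with a plain paper band, black round cap 51 mm in diameter from 119 mm up to the domed top at 152 mm (the cap's side is straight up to 143 mm). 0.17 to 0.4 kg. Origin: centre of its underside, z up its axis. Stands in the rack at the start, in any of the three front-row places.
- tin: Loose square oil tin, steel with a paper band: 54 x 54 mm (sides along its x and y), flat sides up to 122 mm, small black screw cap 32 mm in diameter on top up to 146 mm. 0.19 to 0.45 kg. Origin: centre of its underside, z up its axis. Stands in the rack at the start, in any of the three front-row places.
- bottle: Loose round white plastic bottle: body 62 mm in diameter up to 85 mm, then a sloping shoulder, and a tall ribbed grey cap 39 mm in diameter from 114 to 150 mm. The cap is tight and can be gripped to lift the bottle. 0.18 to 0.42 kg. Origin: centre of its underside, z up its axis. Stands in the rack at the start, in any of the three front-row places.
- chuck: Loose steel drill chuck standing on its flat back face, jaws up: lower body 45 mm in diameter up to 26 mm, geared sleeve 53 mm in diameter from 28 to 50 mm, cone nose up to 68 mm with three jaws to 75 mm. 0.44 to 0.66 kg. Origin: centre of its underside (the back face), z up towards the jaws.
- grease: Loose low round aluminium tin, 57 mm in diameter, 42 mm high, at the back of the rack beside the chuck; not to be disturbed. Origin: centre of its underside, z up its axis. 
- carton: Loose small cardboard carton, 50 x 46 x 36 mm high, at the back of the rack on the chuck's other side; not to be disturbed. Origin: centre of its underside, z up its axis. 
- drip_tray: Fixed shallow drip tray of dark sheet steel, 290 (its x) x 150 (its y) mm outside, 14 mm high lip all round, walls 3 mm, floor 3 mm above the bench. Empty. Origin: centre of its underside. Lies to the left or the right of the rack.
- block: Fixed wooden tooling block, 170 (its x) x 110 (its y) x 35 mm high, on the other side of the rack from the tray. A round pocket 62 mm in diameter and 10 mm deep is sunk in its top, centred at x = -30 mm, y = 0; a row of five drill bits stands in the block near its far end (x = +66 mm), tips up to 77 mm above the bench. Origin: centre of its underside.
- pocket (a point): Centre of the floor of the pocket in the tooling block, 25 mm above the bench; its axes are those of the block.
Mind the look-alikes: they are no part of the job. What is shaped like the tin but red is not meant.

How it is judged:
On the way, in this order (a step that is already met when the one before it is completed fails the run):
1. all three containers stand upright on the floor of the drip tray, released, the chuck still in its place (x of aerosol in the frame of drip_tray between -0.13 and 0.13 m and y of aerosol in the frame of drip_tray between -0.062 and 0.062 m and z of each of aerosol, tin, bottle in the frame of drip_tray below 0.009 m and angle between each of aerosol, tin, bottle's own z axis and vertical below 0.1 rad and contact force between the fingers and aerosol below 0.3 N and x of tin in the frame of drip_tray between -0.13 and 0.13 m and y of tin in the frame of drip_tray between -0.062 and 0.062 m and contact force between the fingers and tin below 0.3 N and x of bottle in the frame of drip_tray between -0.13 and 0.13 m and y of bottle in the frame of drip_tray between -0.062 and 0.062 m and contact force between the fingers and bottle below 0.3 N and distance of chuck from where it was at the start of the episode below 0.02 m), for 0.2 s.
2. the chuck stands jaws up in the pocket of the block, released, with the three containers still in the drip tray (x of aerosol in the frame of drip_tray between -0.13 and 0.13 m and y of aerosol in the frame of drip_tray between -0.062 and 0.062 m and z of each of aerosol, tin, bottle in the frame of drip_tray below 0.009 m and angle between each of aerosol, tin, bottle, chuck's own z axis and vertical below 0.1 rad and contact force between the fingers and aerosol below 0.3 N and x of tin in the frame of drip_tray between -0.13 and 0.13 m and y of tin in the frame of drip_tray between -0.062 and 0.062 m and contact force between the fingers and tin below 0.3 N and x of bottle in the frame of drip_tray between -0.13 and 0.13 m and y of bottle in the frame of drip_tray between -0.062 and 0.062 m and contact force between the fingers and bottle below 0.3 N and horizontal distance between chuck and pocket below 0.012 m and z of chuck in the frame of pocket below 0.004 m and contact force between the fingers and chuck below 0.3 N), for 0.2 s.
At the end, for the whole second after the job is handed in: Chuck upright (0.1 rad) on the pocket floor within 12 mm of its centre; spray can, oil tin and bottle each upright (0.1 rad) within 15 mm of where they stood at the start, any yaw; grease tin and carton within 15 mm of their start; all released and at rest (horizontal distance between chuck and pocket below 0.012 m and z of chuck in the frame of pocket below 0.004 m and angle between each of chuck, aerosol, tin, bottle's own z axis and vertical below 0.1 rad and contact force between the fingers and chuck below 0.3 N and distance of each of aerosol, tin, bottle, grease, carton from where it was at the start of the episode below 0.015 m and contact force between the fingers and aerosol below 0.3 N and contact force between the fingers and tin below 0.3 N and contact force between the fingers and bottle below 0.3 N and linear speed of each of aerosol, tin, bottle, chuck below 0.02 m/s and angular speed of each of aerosol, tin, bottle, chuck below 0.2 rad/s); the robot touches nothing.
It fails at once if the grease tin or the carton is moved by more than 15 mm (distance of any of grease, carton from where it was at the start of the episode above 0.015 m).
It fails at once if a container or the chuck falls over (tilts more than 0.7 rad) (angle between any of aerosol, tin, bottle, chuck's own z axis and vertical above 0.7 rad).
It also fails if it takes over 147 s, if anything falls off the work surface, if the arm or the gripper's body presses on something with over 40 N, if the wrist force passes 120 N, or if a joint passes its speed limit or range.

## Working session

There is one attempt and no reset: what is moved stays moved. The work goes in short steps, Python scripts to look and compute and a tool call to move; the robot and the scene stay as the last step left them, time stands still between calls to the robot, and variables do not carry over. Pictures are saved under pics/ and viewed, at most 14 in all, crops included, and the job is handed in when it is done.

Besides the shell and the picture viewer there is one more tool, called in YAML: its name, and indented under it one key for each argument. servo_tool: Moves the arm, as the interface text tells. Its arguments: {"type":"object","properties":{"motion":{"type":"array","items":{"type":"array","items":{"type":"array","items":{"type":"number"}}}},"grip_force":{"type":"number"}},"required":["motion"]}

```bash
ls; mkdir -p pics
python3 - <<'E'
from workcell import get_obs, viewer, order
import cv2,numpy as np
for n in("scene","top"):
    f=viewer.grab_frame(n); cv2.imwrite(f"pics/{n}0.png",cv2.resize(f[...,::-1],(800,600),interpolation=cv2.INTER_CUBIC))
    cv2.imwrite(f"pics/raw_{n}0.png",f[...,::-1])
    print(n,viewer.camera_info(n))
o=get_obs();print(o)
E
```

```text
pics
scene {'fovy': 56.95966633271358, 'cx': 255.5239482447545, 'cy': 191.45194071507558, 'R': array([[-0.06060291,  0.9980142 ,  0.01717394],
       [ 0.6459602 ,  0.05233023, -0.76157532],
       [-0.7609617 , -0.03506   , -0.64784881]]), 't': array([ 0.05467046, -0.29481106,  1.28235784])}
top {'fovy': 55.01309752319724, 'cx': 248.52300752004592, 'cy': 188.9925206962351, 'R': array([[ 0.02726   , -0.99950383,  0.0157795 ],
       [-0.98332691, -0.02965125, -0.1794129 ],
       [ 0.17979177, -0.01062561, -0.9836473 ]]), 't': array([-0.03280164,  0.52942884,  0.77332191])}
{'t': 0.1, 'joint_pos': array([-1.25159699e+00,  4.91473943e-01,  1.55938829e+00, -8.40937541e-06,
        1.09168920e+00, -1.05586242e-01]), 'qd': array([ 0.00099235, -0.001732  , -0.00340204,  0.001906  , -0.00010716,
        0.00029105]), 'joint_efforts': array([ 2.69708886e-03, -6.13622832e+01, -2.58603501e+01,  6.94424473e-02,
        4.70673025e-02, -3.74904766e-05]), 'position': array([ 0.25753804, -0.56923957,  0.214136  ]), 'tcp_rot': array([ 9.77528794e-01,  2.10801394e-01, -5.48140147e-05, -4.76262772e-04]), 'contact_force': array([-0.29389345,  1.01827756,  0.23747029]), 'torque': array([-0.02676493, -0.03846416, -0.00713485]), 'grasp_force': 0.0, 'width': 0.997560276085252}
```

View pics/top0.png

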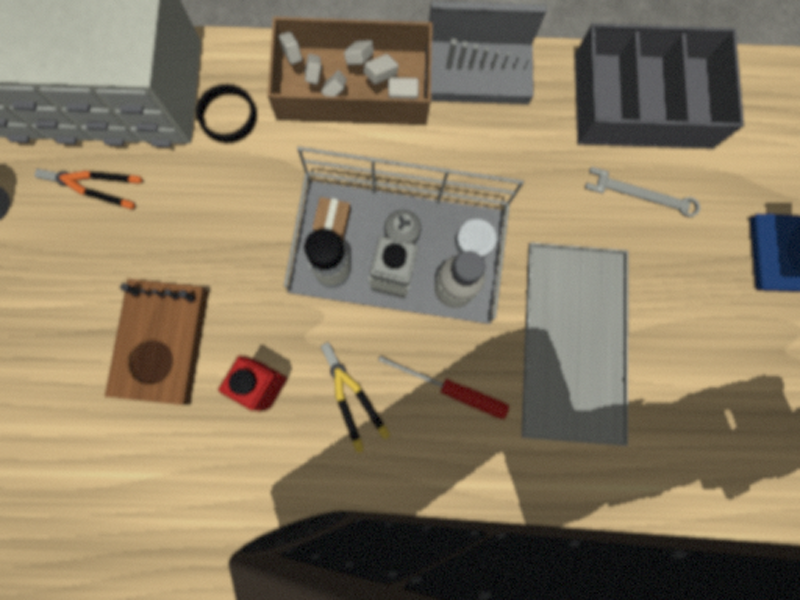

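View pics/scene0.png

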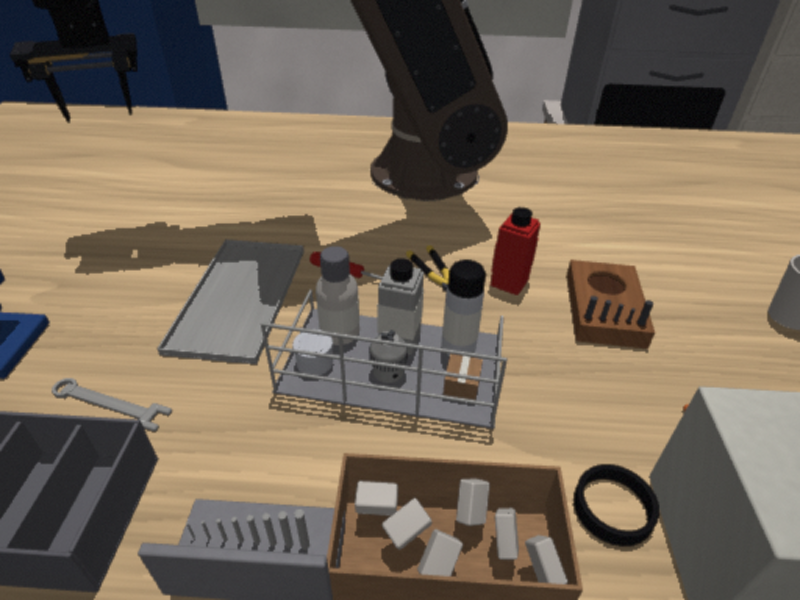

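The top view shows, left to right, the aerosol (cap 324,250), tin (cap 395,257) and bottle (cap 469,268). The chuck is at (403,224), the carton at (332,215) and the grease tin at (476,238). The tray is on the right and the block on the left, with its pocket at (151,362). The red tin is a decoy standing near the block. I'll enlarge the rack and block next.

Run:
```python
import cv2
f=cv2.imread("pics/raw_top0.png")
c=f[90:210,180:340]; cv2.imwrite("pics/c1.png",cv2.resize(c,(800,600),interpolation=cv2.INTER_CUBIC))
c=f[170:290,60:220]; cv2.imwrite("pics/c2.png",cv2.resize(c,(800,600),interpolation=cv2.INTER_CUBIC))
```

```text
(no output)
```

View pics/c1.png

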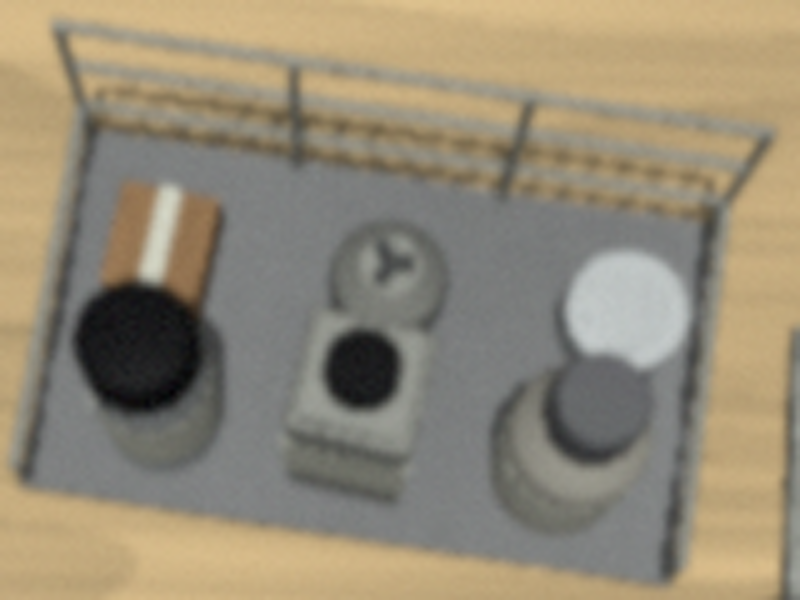

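View pics/c2.png

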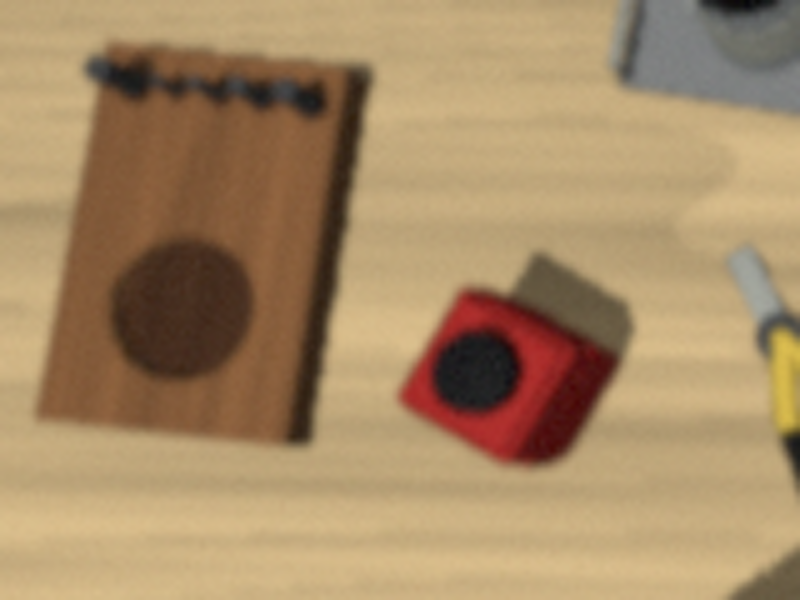

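The rack crop is 5x with offset (180,90). In it, the aerosol cap is at (138,345), the tin cap at (362,369), the bottle cap at (602,402), the chuck jaws at (391,258) and the grease tin at (627,310). In the block crop the pocket is at (182,308).

```bash
cat > h.py <<'E'
import numpy as np
from workcell import get_obs, viewer, order
def ray(n,u,v,z):
    c=viewer.camera_info(n); f=192/np.tan(np.radians(c["fovy"]/2)); R=c["R"];C=-R.T@c["t"]
    d=R.T@np.array([(u-c["cx"])/f,(v-c["cy"])/f,1]); return C+d*(z-C[2])/d[2]
def proj(n,X):
    c=viewer.camera_info(n); f=192/np.tan(np.radians(c["fovy"]/2)); p=c["R"]@np.array(X)+c["t"]
    return c["cx"]+f*p[0]/p[2],c["cy"]+f*p[1]/p[2]
def s(n,x,y,z): return ray(n,(x+.5)*.64-.5,(y+.5)*.64-.5,z)   # 800px image
def c5(ox,oy,x,y,z): return ray("top",ox+(x+.5)/5-.5,oy+(y+.5)/5-.5,z)
E
python3 - <<'E'
from h import *
np.set_printoptions(precision=4,suppress=True)
for n in("top","scene"):
    c=viewer.camera_info(n);print(n,-c["R"].T@c["t"])
A=lambda nm,x,y,z:print(nm,c5(180,90,x,y,z))
A("aer",138,345,.147);A("aerL",76,345,.149);A("aerR",200,345,.149)
A("tincap",362,369,.152)
for p in((318,312),(430,327),(408,455),(287,432)):A("tinc",*p,.128)
A("botcap",602,402,.156);A("bot L",547,400,.156);A("bot R",655,400,.156)
A("jaws",391,258,.080);A("sleeve",389,280,.056)
A("grease",627,310,.048)
A("cart",123,183,.042);A("cart",220,200,.042)
for p in((18,482),(672,580),(90,128),(718,212)):A("rack",*p,.006)
for p in((108,42),(350,65),(290,440),(38,418)):print("blk",c5(60,170,*p,.035))
print("pocket",c5(60,170,182,308,.035))
for p in((528,244),(627,251),(627,444),(522,437)):print("tray",s("top",*p,.014))
print("SC");
for nm,x,y,z in(("bot",335,252,.156),("tin",402,267,.152),("aer",468,268,.156),("pocket",607,282,.035),("jaws",390,339,.08)):print(nm,s("scene",x,y,z))
for p in((226,240),(304,247),(259,362),(160,354)):print("tray",s("scene",*p,.014))
E
```

```text
top [ 0.3825 -0.0089  0.8562]
scene [1.1696 0.0058 0.6053]
aer [0.5708 0.067  0.147 ]
aerL [0.5695 0.0912 0.149 ]
aerR [0.571  0.0423 0.149 ]
tincap [ 0.5625 -0.0219  0.152 ]
tinc [ 0.5921 -0.0038  0.128 ]
tinc [ 0.5872 -0.0497  0.128 ]
tinc [ 0.5335 -0.0418  0.128 ]
tinc [0.5415 0.0073 0.128 ]
botcap [ 0.5512 -0.1159  0.156 ]
bot L [ 0.5513 -0.0944  0.156 ]
bot R [ 0.5526 -0.1367  0.156 ]
jaws [ 0.6314 -0.0347  0.08  ]
sleeve [ 0.6288 -0.0348  0.056 ]
grease [ 0.6205 -0.1437  0.048 ]
cart [0.6757 0.0888 0.042 ]
cart [0.669  0.0437 0.042 ]
rack [0.5404 0.135  0.006 ]
rack [ 0.5031 -0.1717  0.006 ]
rack [0.7161 0.1105 0.006 ]
rack [ 0.6835 -0.1949  0.006 ]
blk [0.5464 0.361  0.035 ]
blk [0.5391 0.2513 0.035 ]
blk [0.3721 0.2631 0.035 ]
blk [0.3786 0.3731 0.035 ]
pocket [0.4279 0.3157 0.035 ]
tray [ 0.6223 -0.2272  0.014 ]
tray [ 0.616  -0.3778  0.014 ]
tray [ 0.3312 -0.3643  0.014 ]
tray [ 0.337  -0.2139  0.014 ]
SC
bot [ 0.5475 -0.1141  0.156 ]
tin [ 0.569  -0.0195  0.152 ]
aer [0.5691 0.0696 0.156 ]
pocket [0.4269 0.3178 0.035 ]
jaws [ 0.636  -0.0305  0.08  ]
tray [ 0.3299 -0.3604  0.014 ]
tray [ 0.34   -0.2113  0.014 ]
tray [ 0.6311 -0.2206  0.014 ]
tray [ 0.6264 -0.3683  0.014 ]
```

Positions in metres: aerosol (.570,.0675), tin (.565,-.021), bottle (.5495,-.115), chuck (.633,-.034). The pocket is at (.4275,.3165) and the tray centre at (.480,-.292). The rack's yaw is about -7°. I'll carry the bottle first, then the tin, then the aerosol, and return them in reverse order so that nothing passes over anything else.

servo_tool:
  motion:
    - [[0, 0, -0.05, 26, 41, 0, 0.7], [0, 0, -0.05, 26, 41, 0, 0.7], [0, 0, -0.05, 26, 41, 0, 0.7], [0, 0, -0.05, 26, 41, 0, 0.7], [0, 0, -0.05, 26, 41, 0, 0.7]]
  grip_force: 25

```text
t: 0.6
position: [0.3882, -0.3627, 0.2145]
tcp_rot: [0.996, 0.086, -0.0, -0.0]
contact_force: [0.5, -1.2, -0.3]
width: 0.712
grasp_force: 0.0
```

servo_tool:
  motion:
    - [[0, 0, -0.06, 26, 41, 0, 0.7], [0, 0, -0.06, 26, 41, 0, 0.7], [0, 0, -0.06, 26, 41, 0, 0.7], [0, 0, -0.06, 26, 41, 0, 0.7], [0, 0, -0.06, 26, 41, 0, 0.7]]

```text
t: 1.1
position: [0.5183, -0.1576, 0.2146]
tcp_rot: [0.998, -0.064, -0.0, 0.0]
contact_force: [-0.4, -1.1, 0.2]
width: 0.701
grasp_force: 0.0
```

servo_tool:
  motion:
    - [[0, 0, 0, 10, 20, 0, 0.7], [0, 0, 0, 0, 0, 0, 0.7]]

```text
t: 1.3
position: [0.5284, -0.137, 0.2143]
tcp_rot: [0.998, -0.061, -0.0, -0.0]
contact_force: [-0.8, -0.8, 0.0]
width: 0.702
grasp_force: 0.0
```

```bash
cat >> h.py <<'E'
from scipy.spatial.transform import Rotation as Ro
def st():
    o=get_obs(); M=Ro.from_quat(o["tcp_rot"]).as_matrix(); p=o["position"]*1000
    print("t%.1f"%o["t"],"p",p.round(1),"closing deg %.1f"%(np.degrees(np.arctan2(M[1,1],M[0,1]))%180),"tilt",M[:2,2].round(4),"F",o["contact_force"].round(1),"w %.3f"%o["width"],"g %.1f"%o["grasp_force"],"q",o["joint_pos"].round(2)); return p
E
python3 -c "
from h import *;st()"
```

```text
t1.3 p [ 528.4 -137.   214.3] closing deg 83.0 tilt [-0.0005  0.0004] F [-0.8 -0.8  0. ] w 0.702 g 0.0 q [-0.37  0.38  1.75  0.    1.01  1.32]
```

servo_tool:
  motion:
    - [[0, 0, 0, 21, 22, 0, 0.7], [0, 0, 0, 0, 0, -20, 0.7], [0, 0, 0, 0, 0, -25, 0.7], [0, 0, 0, 0, 0, 0, 0.7]]

```text
t: 1.7
position: [0.547, -0.1178, 0.1671]
tcp_rot: [0.998, -0.063, -0.003, -0.001]
contact_force: [-0.5, -0.2, 0.5]
width: 0.7
grasp_force: 0.0
```

Run:
```python
from h import *; import cv2
st()
a=viewer.grab_frame("top")[90:210,220:380];b=viewer.grab_frame("scene")[110:230,150:310]
z=lambda c:cv2.resize(c[...,::-1],(400,300),interpolation=cv2.INTER_CUBIC)
cv2.imwrite("pics/c3.png",cv2.resize(np.hstack([z(a),z(b)]),(800,300)))
```

```text
t1.7 p [ 547.  -117.8  167.1] closing deg 82.8 tilt [-0.005   0.0015] F [-0.5 -0.2  0.5] w 0.700 g 0.0 q [-0.33  0.45  1.77 -0.    0.92  1.37]
```

View pics/c3.png

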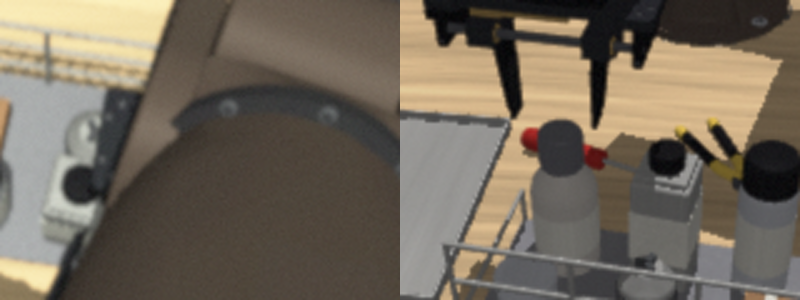

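The top camera is blocked by the arm. In the scene view the finger tips at (513,117) and (597,127) straddle the bottle cap at (561,130), so I'll descend.

servo_tool:
  motion:
    - [[0, 0, 0, 3, 3, -16, 0.7], [0, 0, 0, 0, 0, -16, 0.7], [0, 0, 0, 0, 0, -16, 0.7], [0, 0, 0, 0, 0, 0, 0.7]]

```text
t: 2.2
position: [0.5512, -0.1149, 0.1214]
tcp_rot: [0.998, -0.063, -0.001, -0.0]
contact_force: [-0.4, -0.6, 0.1]
width: 0.699
grasp_force: 0.0
```

servo_tool:
  motion:
    - [[0, 0, 0, 0, 0, 0, 0.5], [0, 0, 0, 0, 0, 0, 0.4], [0, 0, 0, 0, 0, 0, 0.3], [0, 0, 0, 0, 0, 0, 0.3], [0, 0, 0, 0, 0, 0, 0.3]]
  grip_force: 25

```text
t: 2.7
position: [0.5519, -0.1147, 0.1223]
tcp_rot: [0.998, -0.062, 0.001, 0.0]
contact_force: [0.3, -1.1, 3.7]
width: 0.409
grasp_force: 25.0
```

```bash
python3 -c "
from h import *;st()"
```

```text
t2.7 p [ 551.9 -114.7  122.3] closing deg 82.8 tilt [ 0.001  -0.0007] F [ 0.3 -1.1  3.7] w 0.409 g 25.0 q [-0.32  0.52  1.81 -0.    0.81  1.37]
```

servo_tool:
  motion:
    - [[0, 0, 0, 0, 0, 5, 0.3], [0, 0, 0, 0, 0, 15, 0.3], [0, 0, 0, 0, 0, 20, 0.3], [0, 0, 0, 0, 0, 20, 0.3], [0, 0, 0, 0, 0, 10, 0.3]]
  grip_force: 30

```text
t: 3.2
position: [0.5518, -0.1144, 0.1931]
tcp_rot: [0.998, -0.063, 0.001, 0.0]
contact_force: [0.3, 0.1, -4.5]
width: 0.404
grasp_force: 30.0
```

servo_tool:
  motion:
    - [[0, 0, 0, -10, -10, 0, 0.3], [0, 0, 0, -20, -22, 0, 0.3], [0, 0, 0, -22, -24, 0, 0.3], [0, 0, 0, -22, -24, 0, 0.3], [0, 0, 0, -22, -24, 0, 0.3]]

```text
t: 3.7
position: [0.4537, -0.2192, 0.1907]
tcp_rot: [0.998, -0.062, -0.001, -0.0]
contact_force: [1.0, -0.8, -3.7]
width: 0.408
grasp_force: 30.0
```

servo_tool:
  motion:
    - [[0, 0, 0, -22, -24, 0, 0.3], [0, 0, 0, -22, -24, 0, 0.3], [0, 0, 0, -15, -15, 0, 0.3], [0, 0, 0, -7, -6, 0, 0.3], [0, 0, 0, 0, 0, 0, 0.3]]

```text
t: 4.2
position: [0.3885, -0.2878, 0.1911]
tcp_rot: [0.998, -0.063, -0.0, -0.0]
contact_force: [-1.2, 0.4, -3.8]
width: 0.407
grasp_force: 30.0
```

Run:
```python
from h import *; import cv2
st()
cv2.imwrite("pics/s1.png",cv2.resize(viewer.grab_frame("scene")[90:282,70:326,::-1],(800,600),interpolation=cv2.INTER_CUBIC))
```

```text
t4.2 p [ 388.5 -287.8  191.1] closing deg 82.7 tilt [-0.0009  0.0008] F [-1.2  0.4 -3.8] w 0.407 g 30.0 q [-0.77  0.32  1.92 -0.    0.9   0.92]
```

View pics/s1.png

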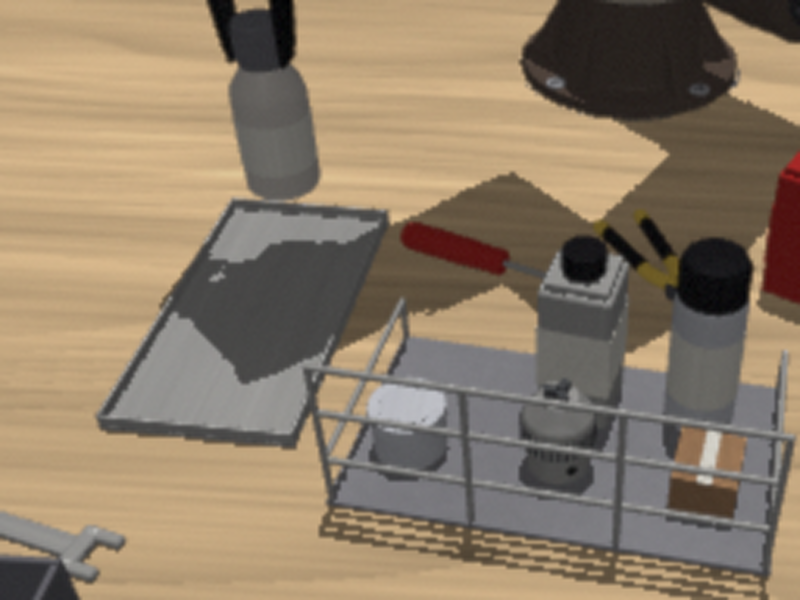

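The bottle hangs upright, with its base at (283,190), above the near end of the tray. I'll lower it.

servo_tool:
  motion:
    - [[0, 0, 0, 0, 0, -15, 0.3], [0, 0, 0, 0, 0, -20, 0.3], [0, 0, 0, 0, 0, -18, 0.3], [0, 0, 0, 0, 0, -10, 0.3], [0, 0, 0, 0, 0, -4, 0.3]]

```text
t: 4.75
position: [0.3898, -0.2867, 0.1238]
tcp_rot: [0.998, -0.062, -0.001, -0.0]
contact_force: [0.3, -0.0, -3.0]
width: 0.402
grasp_force: 30.0
```

servo_tool:
  motion:
    - [[0, 0, 0, 0, 0, -2, 0.3], [0, 0, 0, 0, 0, -2, 0.3], [0, 0, 0, 0, 0, 0, 0.3]]

```text
t: 5.05
position: [0.3898, -0.2875, 0.121]
tcp_rot: [0.998, -0.063, 0.0, 0.0]
contact_force: [-0.9, 0.0, -3.5]
width: 0.402
grasp_force: 30.0
```

servo_tool:
  motion:
    - [[0, 0, 0, 0, 0, -1, 0.3], [0, 0, 0, 0, 0, 0, 0.3]]

```text
t: 5.25
position: [0.3897, -0.2875, 0.1199]
tcp_rot: [0.998, -0.063, 0.0, 0.0]
contact_force: [0.7, 0.2, -2.8]
width: 0.408
grasp_force: 30.0
```

servo_tool:
  motion:
    - [[0, 0, 0, 0, 0, -1, 0.3], [0, 0, 0, 0, 0, 0, 0.3]]

```text
t: 5.45
position: [0.3898, -0.2877, 0.1192]
tcp_rot: [0.998, -0.063, 0.0, 0.0]
contact_force: [-0.2, 0.5, 3.4]
width: 0.402
grasp_force: 30.0
```

servo_tool:
  motion:
    - [[0, 0, 0, 0, 0, 0, 0.5], [0, 0, 0, 0, 0, 0, 0.7], [0, 0, 0, 0, 0, 0, 0.75], [0, 0, 0, 0, 0, 20, 0.75], [0, 0, 0, 0, 0, 38, 0.75]]

```text
t: 5.95
position: [0.3888, -0.2868, 0.1755]
tcp_rot: [0.998, -0.063, -0.002, -0.002]
contact_force: [0.7, 0.4, -0.5]
width: 0.731
grasp_force: 0.0
```

servo_tool:
  motion:
    - [[0, 0, 0, 0, 0, 38, 0.75], [0, 0, -0.005, 20, 30, 0, 0.75], [0, 0, -0.005, 25, 38, 0, 0.75], [0, 0, -0.005, 25, 38, 0, 0.75], [0, 0, 0, 25, 38, 0, 0.75]]

```text
t: 6.45
position: [0.4853, -0.142, 0.2148]
tcp_rot: [0.998, -0.07, 0.0, 0.0]
contact_force: [1.2, 0.2, 0.9]
width: 0.748
grasp_force: 0.0
```

servo_tool:
  motion:
    - [[0, 0, 0, 25, 38, 0, 0.75], [0, 0, 0, 25, 38, 0, 0.75], [0, 0, 0, 20, 30, 0, 0.75], [0, 0, 0, 10, 16, 0, 0.75], [0, 0, 0, 0, 0, 0, 0.75]]

```text
t: 6.95
position: [0.5654, -0.0195, 0.2143]
tcp_rot: [0.998, -0.069, -0.0, -0.0]
contact_force: [-0.8, -0.8, -0.3]
width: 0.751
grasp_force: 0.0
```

Run:
```python
from h import *; import cv2
st()
f=viewer.grab_frame("scene")[...,::-1]
cv2.imwrite("pics/s2.png",cv2.resize(f[70:262,110:366],(800,600),interpolation=cv2.INTER_CUBIC))
```

```text
t7.0 p [565.4 -19.5 214.3] closing deg 82.1 tilt [-0.0002  0.0001] F [-0.8 -0.8 -0.3] w 0.751 g 0.0 q [-0.15  0.41  1.71  0.    1.03  1.56]
```

View pics/s2.png

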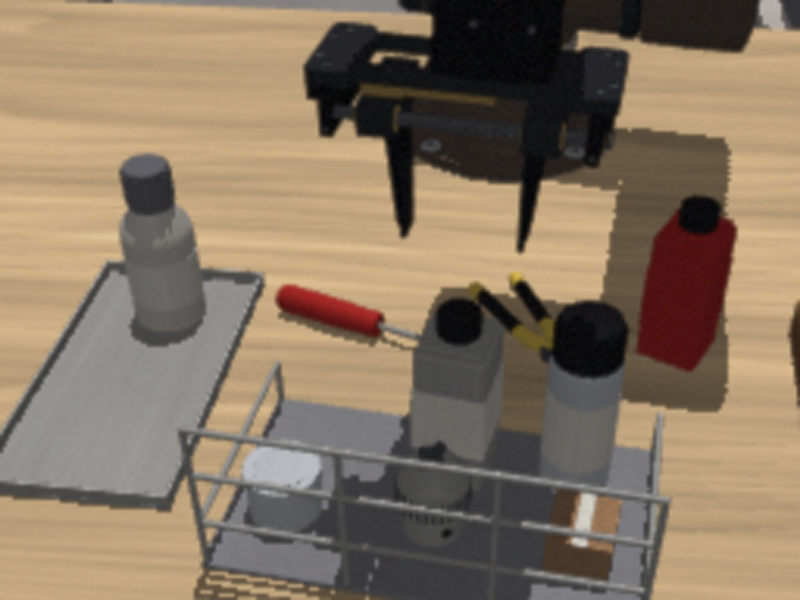

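The bottle stands in the tray at (165,260). The fingers at (403,237) and (521,250) are centred over the tin cap at (460,320), so I'll descend.

servo_tool:
  motion:
    - [[0, 0, 0, 0, -1, -20, 0.75], [0, 0, 0, 0, 0, -30, 0.75], [0, 0, 0, 0, 0, -30, 0.75], [0, 0, 0, 0, 0, -20, 0.75], [0, 0, 0, 0, 0, 0, 0.75]]

```text
t: 7.5
position: [0.5629, -0.0234, 0.1125]
tcp_rot: [0.997, -0.071, -0.002, -0.0]
contact_force: [0.2, -0.4, 0.8]
width: 0.749
grasp_force: 0.0
```

servo_tool:
  motion:
    - [[0, 0, 0, 0, 0, -10, 0.75], [0, 0, 0, 0, 0, -10, 0.75], [0, 0, 0, 0, 0, 0, 0.75]]

```text
t: 7.8
position: [0.5643, -0.0227, 0.0941]
tcp_rot: [0.998, -0.07, -0.0, 0.0]
contact_force: [0.1, 0.0, -0.2]
width: 0.753
grasp_force: 0.0
```

servo_tool:
  motion:
    - [[0, 0, 0, 0, 0, 0, 0.65], [0, 0, 0, 0, 0, 0, 0.58], [0, 0, 0, 0, 0, 0, 0.5], [0, 0, 0, 0, 0, 0, 0.5], [0, 0, 0, 0, 0, 0, 0.5]]
  grip_force: 30

```text
t: 8.3
position: [0.5648, -0.0224, 0.0951]
tcp_rot: [0.998, -0.07, 0.0, 0.0]
contact_force: [-0.4, 0.5, 3.6]
width: 0.578
grasp_force: 29.2
```

```bash
python3 -c "
from h import *;st()"
```

```text
t8.3 p [564.8 -22.4  95.1] closing deg 82.0 tilt [ 0.0008 -0.0002] F [-0.4  0.5  3.6] w 0.578 g 29.2 q [-0.16  0.56  1.83 -0.    0.76  1.55]
```

servo_tool:
  motion:
    - [[0, 0, 0, 0, 0, 5, 0.5], [0, 0, 0, 0, 0, 15, 0.5], [0, 0, 0, 0, 0, 20, 0.5], [0, 0, 0, 0, 0, 20, 0.5], [0, 0, 0, 0, 0, 10, 0.5]]
  grip_force: 35

```text
t: 8.8
position: [0.5649, -0.0225, 0.1661]
tcp_rot: [0.998, -0.07, 0.001, 0.0]
contact_force: [-0.4, 0.8, -3.6]
width: 0.575
grasp_force: 34.1
```

servo_tool:
  motion:
    - [[0, 0, 0, -4, -14, 0, 0.5], [0, 0, 0, -8, -25, 0, 0.5], [0, 0, 0, -10, -32, 0, 0.5], [0, 0, 0, -10, -32, 0, 0.5], [0, 0, 0, -10, -32, 0, 0.5]]

```text
t: 9.3
position: [0.5213, -0.159, 0.1637]
tcp_rot: [0.998, -0.07, -0.001, -0.0]
contact_force: [0.2, 0.3, -2.9]
width: 0.576
grasp_force: 34.1
```

servo_tool:
  motion:
    - [[0, 0, 0, -10, -32, 0, 0.5], [0, 0, 0, -10, -32, 0, 0.5], [0, 0, 0, -10, -32, 0, 0.5], [0, 0, 0, -8, -25, 0, 0.5], [0, 0, 0, -5, -14, 0, 0.5]]

```text
t: 9.8
position: [0.4781, -0.2945, 0.1637]
tcp_rot: [0.997, -0.071, -0.001, -0.0]
contact_force: [0.9, -0.4, -3.4]
width: 0.574
grasp_force: 34.1
```

servo_tool:
  motion:
    - [[0, 0, 0, 0, 0, -5, 0.5], [0, 0, 0, 0, 0, -20, 0.5], [0, 0, 0, 0, 0, -20, 0.5], [0, 0, 0, 0, 0, -14, 0.5], [0, 0, 0, 0, 0, -6, 0.5]]

```text
t: 10.3
position: [0.4792, -0.2911, 0.0979]
tcp_rot: [0.998, -0.07, -0.001, -0.001]
contact_force: [0.5, -0.5, -1.9]
width: 0.575
grasp_force: 34.1
```

```bash
python3 -c "
from h import *;st()"
```

```text
t10.3 p [ 479.2 -291.1   97.9] closing deg 82.0 tilt [-0.0023  0.0019] F [ 0.5 -0.5 -1.9] w 0.575 g 34.1 q [-0.66  0.55  1.83  0.    0.76  1.05]
```

servo_tool:
  motion:
    - [[0, 0, 0, 0, 0, -3, 0.5], [0, 0, 0, 0, 0, 0, 0.5]]

```text
t: 10.5
position: [0.4798, -0.2921, 0.0966]
tcp_rot: [0.998, -0.07, -0.0, -0.0]
contact_force: [-1.0, 0.5, -2.6]
width: 0.578
grasp_force: 34.1
```

servo_tool:
  motion:
    - [[0, 0, 0, 0, 0, -2, 0.5], [0, 0, 0, 0, 0, 0, 0.5]]

```text
t: 10.7
position: [0.4798, -0.2925, 0.095]
tcp_rot: [0.998, -0.07, 0.0, 0.0]
contact_force: [-0.0, -0.5, -1.4]
width: 0.577
grasp_force: 34.1
```

servo_tool:
  motion:
    - [[0, 0, 0, 0, 0, -1.5, 0.5], [0, 0, 0, 0, 0, 0, 0.5]]

```text
t: 10.9
position: [0.4796, -0.2925, 0.0932]
tcp_rot: [0.998, -0.07, 0.0, 0.0]
contact_force: [-0.2, -0.3, -2.1]
width: 0.575
grasp_force: 34.1
```

servo_tool:
  motion:
    - [[0, 0, 0, 0, 0, -1, 0.5], [0, 0, 0, 0, 0, 0, 0.5]]

```text
t: 11.1
position: [0.4796, -0.2925, 0.0922]
tcp_rot: [0.998, -0.07, 0.0, 0.0]
contact_force: [0.2, -0.3, -2.4]
width: 0.576
grasp_force: 34.1
```

servo_tool:
  motion:
    - [[0, 0, 0, 0, 0, -1, 0.5], [0, 0, 0, 0, 0, 0, 0.5]]

```text
t: 11.3
position: [0.4798, -0.2925, 0.0921]
tcp_rot: [0.998, -0.07, 0.0, 0.0]
contact_force: [-1.4, 2.5, 8.8]
width: 0.578
grasp_force: 34.2
```

servo_tool:
  motion:
    - [[0, 0, 0, 0, 0, 0.5, 0.6], [0, 0, 0, 0, 0, 0, 0.75], [0, 0, 0, 0, 0, 0, 0.75], [0, 0, 0, 0, 0, 20, 0.75], [0, 0, 0, 0, 0, 33, 0.75]]

```text
t: 11.8
position: [0.4789, -0.292, 0.1436]
tcp_rot: [0.998, -0.07, -0.002, -0.001]
contact_force: [-0.3, -1.3, 0.2]
width: 0.749
grasp_force: 0.0
```

servo_tool:
  motion:
    - [[0, 0, 0, 0, 0, 35, 0.75], [0, 0, 0, 0, 0, 35, 0.75], [0, 0, 0, 10, 38, 0, 0.75], [0, 0, 0, 10, 38, 0, 0.75], [0, 0, 0, 10, 40, 0, 0.75]]

```text
t: 12.3
position: [0.5098, -0.1755, 0.2149]
tcp_rot: [0.998, -0.071, 0.0, 0.0]
contact_force: [0.6, 0.6, 0.6]
width: 0.752
grasp_force: 0.0
```

servo_tool:
  motion:
    - [[0, 0, 0, 10, 40, 0, 0.75], [0, 0, 0, 10, 40, 0, 0.75], [0, 0, 0, 10, 40, 0, 0.75], [0, 0, 0, 10, 40, 0, 0.75], [0, 0, 0, 10, 40, 0, 0.75]]

```text
t: 12.8
position: [0.5598, 0.0252, 0.2147]
tcp_rot: [0.998, -0.07, 0.0, 0.0]
contact_force: [1.0, -0.2, 0.6]
width: 0.75
grasp_force: 0.0
```

servo_tool:
  motion:
    - [[0, 0, 0, 5, 28, 0, 0.75], [0, 0, 0, 5, 16, 0, 0.75], [0, 0, 0, 0, 0, 0, 0.75]]

```text
t: 13.1
position: [0.5699, 0.0689, 0.2145]
tcp_rot: [0.998, -0.069, -0.0, 0.0]
contact_force: [-0.3, 0.4, -0.5]
width: 0.751
grasp_force: 0.0
```

Run:
```python
from h import *; import cv2
st()
f=viewer.grab_frame("scene")[...,::-1]
cv2.imwrite("pics/s3.png",cv2.resize(f[70:262,110:366],(800,600),interpolation=cv2.INTER_CUBIC))
```

```text
t13.1 p [569.9  68.9 214.5] closing deg 82.1 tilt [-0.0001 -0.0001] F [-0.3  0.4 -0.5] w 0.751 g 0.0 q [ 0.01  0.42  1.69 -0.    1.04  1.71]
```

View pics/s3.png

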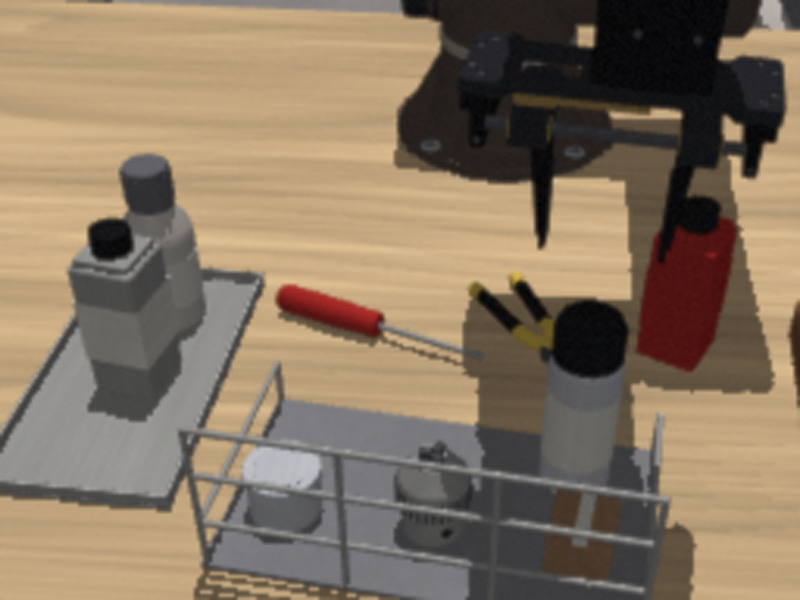

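The tin stands upright in the tray at (125,320), and the fingers are centred above the aerosol cap at (590,335). I'll pick it up by the cap.

servo_tool:
  motion:
    - [[0, 0, 0, 0, -1, -20, 0.75], [0, 0, 0, 0, 0, -30, 0.75], [0, 0, 0, 0, 0, -26, 0.75], [0, 0, 0, 0, 0, -13, 0.75], [0, 0, 0, 0, 0, -7, 0.75]]

```text
t: 13.65
position: [0.5694, 0.0655, 0.1178]
tcp_rot: [0.997, -0.071, -0.001, 0.0]
contact_force: [0.8, 0.3, 0.4]
width: 0.751
grasp_force: 0.0
```

servo_tool:
  motion:
    - [[0, 0, 0, 0, 0, 0, 0.65], [0, 0, 0, 0, 0, 0, 0.58], [0, 0, 0, 0, 0, 0, 0.5], [0, 0, 0, 0, 0, 0, 0.45], [0, 0, 0, 0, 0, 0, 0.45]]
  grip_force: 30

```text
t: 14.15
position: [0.5701, 0.0666, 0.1196]
tcp_rot: [0.998, -0.07, 0.001, 0.0]
contact_force: [-0.2, -0.4, 6.9]
width: 0.536
grasp_force: 29.0
```

```bash
python3 -c "
from h import *;st()"
```

```text
t14.2 p [570.1  66.6 119.6] closing deg 82.0 tilt [ 0.0019 -0.0002] F [-0.2 -0.4  6.9] w 0.536 g 29.0 q [ 0.    0.53  1.79 -0.    0.82  1.71]
```

servo_tool:
  motion:
    - [[0, 0, 0, 0, 0, 5, 0.45], [0, 0, 0, 0, 0, 15, 0.45], [0, 0, 0, 0, 0, 25, 0.45], [0, 0, 0, 0, 0, 25, 0.45], [0, 0, 0, 0, 0, 20, 0.45]]
  grip_force: 35

```text
t: 14.65
position: [0.5694, 0.0666, 0.2099]
tcp_rot: [0.998, -0.07, -0.0, 0.0]
contact_force: [0.1, -0.2, -3.4]
width: 0.529
grasp_force: 33.8
```

servo_tool:
  motion:
    - [[0, 0, 0, 0, -15, 0, 0.45], [0, 0, 0, 0, -27, 0, 0.45], [0, 0, 0, 0, -32, 0, 0.45], [0, 0, 0, 0, -32, 0, 0.45], [0, 0, 0, 0, -32, 0, 0.45]]

```text
t: 15.15
position: [0.5687, -0.0733, 0.2074]
tcp_rot: [0.998, -0.07, -0.001, -0.0]
contact_force: [0.5, -0.3, -2.5]
width: 0.536
grasp_force: 33.8
```

servo_tool:
  motion:
    - [[0, 0, 0, 0, -32, 0, 0.45], [0, 0, 0, 0, -32, 0, 0.45], [0, 0, 0, 0, -32, 0, 0.45], [0, 0, 0, 0, -32, 0, 0.45], [0, 0, 0, 0, -32, 0, 0.45]]

```text
t: 15.65
position: [0.5685, -0.2333, 0.2073]
tcp_rot: [0.998, -0.07, -0.001, -0.0]
contact_force: [0.1, 0.1, -2.8]
width: 0.529
grasp_force: 33.8
```

servo_tool:
  motion:
    - [[0, 0, 0, 0, -32, 0, 0.45], [0, 0, 0, 0, -22, 0, 0.45], [0, 0, 0, 0, -10, 0, 0.45], [0, 0, 0, 0, 0, -10, 0.45], [0, 0, 0, 0, 0, -25, 0.45]]

```text
t: 16.15
position: [0.5702, -0.295, 0.1742]
tcp_rot: [0.998, -0.07, 0.001, 0.001]
contact_force: [-0.4, 0.1, -3.4]
width: 0.533
grasp_force: 33.8
```

servo_tool:
  motion:
    - [[0, 0, 0, 0, 0, -25, 0.45], [0, 0, 0, 0, 0, -18, 0.45], [0, 0, 0, 0, 0, -8, 0.45], [0, 0, 0, 0, 0, -2, 0.45], [0, 0, 0, 0, 0, 0, 0.45]]

```text
t: 16.65
position: [0.5699, -0.2949, 0.1209]
tcp_rot: [0.998, -0.07, 0.0, 0.0]
contact_force: [0.0, 0.3, -3.1]
width: 0.53
grasp_force: 33.8
```

```bash
python3 -c "
from h import *;st()"
```

```text
t16.6 p [ 569.9 -294.9  120.9] closing deg 82.0 tilt [ 0.0002 -0.0002] F [ 0.   0.3 -3.1] w 0.530 g 33.8 q [-0.58  0.61  1.61 -0.    0.92  1.13]
```

servo_tool:
  motion:
    - [[0, 0, 0, 0, 0, -3, 0.45], [0, 0, 0, 0, 0, 0, 0.45]]

```text
t: 16.85
position: [0.5697, -0.2954, 0.1181]
tcp_rot: [0.998, -0.07, 0.0, 0.0]
contact_force: [0.2, -0.5, -3.3]
width: 0.532
grasp_force: 33.8
```

servo_tool:
  motion:
    - [[0, 0, 0, 0, 0, -1, 0.45], [0, 0, 0, 0, 0, 0, 0.45]]

```text
t: 17.05
position: [0.5696, -0.2955, 0.1168]
tcp_rot: [0.998, -0.07, 0.0, 0.0]
contact_force: [0.8, 0.0, -2.4]
width: 0.533
grasp_force: 33.8
```

servo_tool:
  motion:
    - [[0, 0, 0, 0, 0, -1, 0.45], [0, 0, 0, 0, 0, 0, 0.45]]

```text
t: 17.25
position: [0.57, -0.2956, 0.1166]
tcp_rot: [0.998, -0.07, 0.001, 0.0]
contact_force: [-1.6, 2.3, 4.5]
width: 0.537
grasp_force: 34.0
```

servo_tool:
  motion:
    - [[0, 0, 0, 0, 0, 0.5, 0.6], [0, 0, 0, 0, 0, 0, 0.75], [0, 0, 0, 0, 0, 0, 0.75], [0, 0, 0, 0, 0, 20, 0.8], [0, 0, 0, 0, 0, 33, 0.8]]

```text
t: 17.75
position: [0.5688, -0.295, 0.1678]
tcp_rot: [0.998, -0.07, -0.002, -0.001]
contact_force: [0.3, -0.2, 0.1]
width: 0.792
grasp_force: 0.0
```

servo_tool:
  motion:
    - [[0, 0, 0, 0, 0, 35, 0.8], [0, 0, 0, 8, 30, 10, 0.8], [0, 0, 0, 10, 40, 0, 0.8], [0, 0, 0, 10, 40, 0, 0.8], [0, 0, 0, 10, 40, 0, 0.8]]

```text
t: 18.25
position: [0.6078, -0.1441, 0.2143]
tcp_rot: [0.998, -0.07, 0.0, 0.0]
contact_force: [-0.3, -0.1, -0.7]
width: 0.801
grasp_force: 0.0
```

servo_tool:
  motion:
    - [[0, 0, 0, 10, 40, 0, 0.8], [0, 0, 0, 7, 36, 0, 0.8], [0, 0, 0, 5, 24, 0, 0.8], [0, 0, 0, 3, 11.5, 0, 0.8], [0, 0, 0, 0, 0, 0, 0.8]]

```text
t: 18.75
position: [0.6328, -0.033, 0.2141]
tcp_rot: [0.998, -0.069, -0.0, 0.0]
contact_force: [0.3, -0.1, 0.0]
width: 0.803
grasp_force: 0.0
```

Run:
```python
from h import *; import cv2
st()
f=viewer.grab_frame("scene")[...,::-1]
cv2.imwrite("pics/s4.png",cv2.resize(f[70:262,110:366],(800,600),interpolation=cv2.INTER_CUBIC))
```

```text
t18.8 p [632.8 -33.  214.1] closing deg 82.1 tilt [-0.     -0.0001] F [ 0.3 -0.1  0. ] w 0.803 g 0.0 q [-0.16  0.5   1.54 -0.    1.1   1.55]
```

View pics/s4.png

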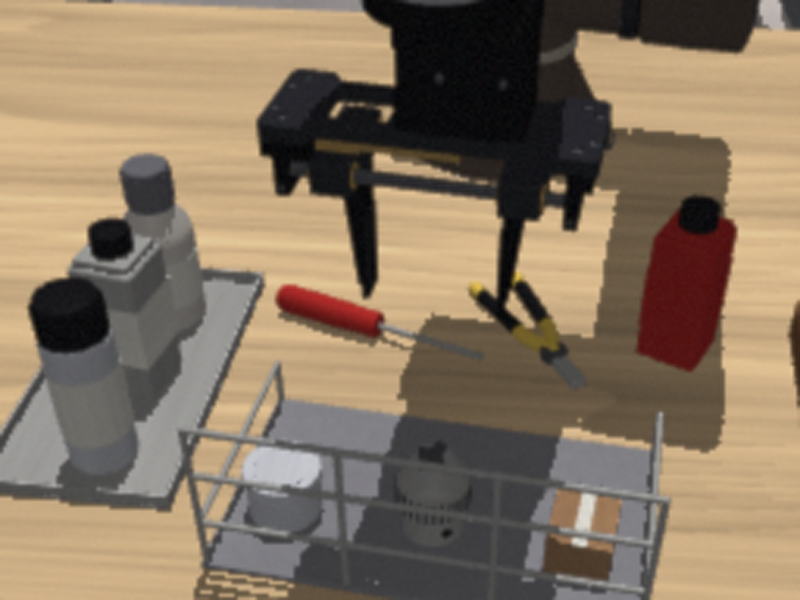

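All three containers stand in the tray and the chuck has not moved. I'll go down for the chuck.

servo_tool:
  motion:
    - [[0, 0, 0, 0, 0, -20, 0.8], [0, 0, 0, 0, 0, -30, 0.8], [0, 0, 0, 0, 0, -30, 0.8], [0, 0, 0, 0, 0, -30, 0.8], [0, 0, 0, 0, 0, -20, 0.8]]

```text
t: 19.3
position: [0.6318, -0.0357, 0.0821]
tcp_rot: [0.997, -0.071, -0.001, 0.0]
contact_force: [-0.4, 0.3, -0.8]
width: 0.798
grasp_force: 0.0
```

servo_tool:
  motion:
    - [[0, 0, 0, 0, 0, -20, 0.8], [0, 0, 0, 0, 0, -15, 0.8], [0, 0, 0, 0, 0, -13, 0.8], [0, 0, 0, 0, 0, -8, 0.8], [0, 0, 0, 0, 0, 0, 0.8]]

```text
t: 19.8
position: [0.6323, -0.0342, 0.0274]
tcp_rot: [0.998, -0.07, -0.001, 0.0]
contact_force: [0.2, 0.6, -0.0]
width: 0.801
grasp_force: 0.0
```

servo_tool:
  motion:
    - [[0, 0, 0, 0, 0, 0, 0.65], [0, 0, 0, 0, 0, 0, 0.58], [0, 0, 0, 0, 0, 0, 0.5], [0, 0, 0, 0, 0, 0, 0.45], [0, 0, 0, 0, 0, 0, 0.45]]
  grip_force: 40

```text
t: 20.3
position: [0.6329, -0.0341, 0.0287]
tcp_rot: [0.998, -0.07, 0.0, 0.0]
contact_force: [-0.9, -1.2, 5.6]
width: 0.551
grasp_force: 40.0
```

```bash
python3 -c "
from h import *;st()"
```

```text
t20.3 p [632.9 -34.1  28.7] closing deg 82.0 tilt [ 0.0008 -0.0003] F [-0.9 -1.2  5.6] w 0.551 g 40.0 q [-0.16  0.72  1.69 -0.    0.73  1.55]
```

The chuck is gripped, reading 52 mm. At the pocket I'll turn the gripper +90° so that its wide body clears the red tin.

servo_tool:
  motion:
    - [[0, 0, 0, 0, 0, 5, 0.45], [0, 0, 0, 0, 0, 20, 0.45], [0, 0, 0, 0, 0, 30, 0.45], [0, 0, 0, 0, 0, 35, 0.45], [0, 0, 0, 0, 0, 35, 0.45]]
  grip_force: 45

```text
t: 20.8
position: [0.6319, -0.0338, 0.1537]
tcp_rot: [0.998, -0.07, -0.001, -0.0]
contact_force: [-0.1, -0.1, -6.4]
width: 0.55
grasp_force: 45.0
```

servo_tool:
  motion:
    - [[0, 0, 0, 0, 0, 35, 0.45], [0, 0, 0, 0, 0, 25, 0.45], [0, 0, 0, 0, 0, 10, 0.45], [0, 0, 0.05, -5, 10, 0, 0.45], [0, 0, 0.1, -12, 20, 0, 0.45]]

```text
t: 21.3
position: [0.6153, -0.0045, 0.2219]
tcp_rot: [1.0, 0.005, -0.001, 0.0]
contact_force: [-0.1, 1.2, -7.0]
width: 0.553
grasp_force: 45.0
```

servo_tool:
  motion:
    - [[0, 0, 0.13, -17, 29, 0, 0.45], [0, 0, 0.13, -17, 29, 0, 0.45], [0, 0, 0.13, -17, 29, 0, 0.45], [0, 0, 0.13, -17, 29, 0, 0.45], [0, 0, 0.13, -17, 29, 0, 0.45]]

```text
t: 21.8
position: [0.5291, 0.142, 0.2218]
tcp_rot: [0.945, 0.326, -0.001, -0.0]
contact_force: [0.3, 0.4, -4.8]
width: 0.549
grasp_force: 45.0
```

servo_tool:
  motion:
    - [[0, 0, 0.13, -17, 29, 0, 0.45], [0, 0, 0.13, -17, 29, 0, 0.45], [0, 0, 0.13, -17, 29, 0, 0.45], [0, 0, 0.13, -17, 29, 0, 0.45], [0, 0, 0.13, -17, 29, 0, 0.45]]

```text
t: 22.3
position: [0.4441, 0.2869, 0.2219]
tcp_rot: [0.791, 0.611, -0.001, -0.0]
contact_force: [0.6, 0.7, -6.0]
width: 0.55
grasp_force: 45.0
```

servo_tool:
  motion:
    - [[0, 0, 0.1, -12, 20, 0, 0.45], [0, 0, 0.05, -6.5, 10.5, 0, 0.45], [0, 0, 0, 0, 0, 0, 0.45], [0, 0, 0, 0, 0, 0, 0.45]]

```text
t: 22.7
position: [0.4272, 0.3161, 0.2226]
tcp_rot: [0.746, 0.666, -0.001, 0.0]
contact_force: [-1.0, -0.5, -6.3]
width: 0.548
grasp_force: 45.0
```

Run:
```python
from h import *; import cv2
st(); print(c5(60,170,477,370,.146))
a=viewer.grab_frame("top")[170:290,60:220];b=viewer.grab_frame("scene")[70:214,280:472]
z=lambda c:cv2.resize(c[...,::-1],(400,300),interpolation=cv2.INTER_CUBIC)
cv2.imwrite("pics/c5.png",np.hstack([z(a),z(b)]))
```

```text
t22.7 p [427.2 316.1 222.6] closing deg 173.6 tilt [-0.0007 -0.0008] F [-1.  -0.5 -6.3] w 0.548 g 45.0 q [ 0.51  0.35  1.78 -0.    1.02  0.63]
[0.40153924 0.15812997 0.146     ]
```

View pics/c5.png

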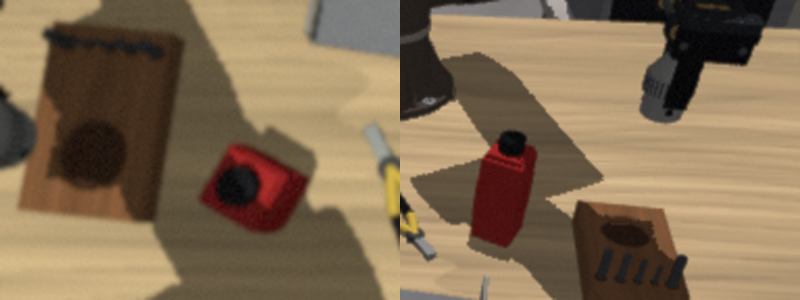

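The chuck hangs upright above the pocket, with the red tin clear of it at y≈.158. I'll lower it.

servo_tool:
  motion:
    - [[0, 0, 0, 0, 0, -15, 0.45], [0, 0, 0, 0, 0, -30, 0.45], [0, 0, 0, 0, 0, -30, 0.45], [0, 0, 0, 0, 0, -30, 0.45], [0, 0, 0, 0, 0, -25, 0.45]]

```text
t: 23.3
position: [0.4275, 0.3156, 0.0917]
tcp_rot: [0.746, 0.666, -0.0, 0.0]
contact_force: [-0.4, 1.1, -6.8]
width: 0.551
grasp_force: 45.0
```

servo_tool:
  motion:
    - [[0, 0, 0, 0, 0, -15, 0.45], [0, 0, 0, 0, 0, -8, 0.45], [0, 0, 0, 0, 0, 0, 0.45], [0, 0, 0, 0, 0, 0, 0.45]]

```text
t: 23.7
position: [0.4277, 0.3165, 0.0708]
tcp_rot: [0.746, 0.667, 0.0, 0.0]
contact_force: [0.3, 0.3, -5.2]
width: 0.552
grasp_force: 45.0
```

Run:
```python
from h import *; import cv2
st()
a=viewer.grab_frame("top")[170:290,40:200];b=viewer.grab_frame("scene")[110:230,310:470]
z=lambda c:cv2.resize(c[...,::-1],(400,300),interpolation=cv2.INTER_CUBIC)
cv2.imwrite("pics/c6.png",np.hstack([z(a),z(b)]))
```

```text
t23.7 p [427.7 316.5  70.8] closing deg 173.6 tilt [0.0009 0.0004] F [ 0.3  0.3 -5.2] w 0.552 g 45.0 q [ 0.51  0.56  1.93 -0.    0.66  0.62]
```

View pics/c6.png

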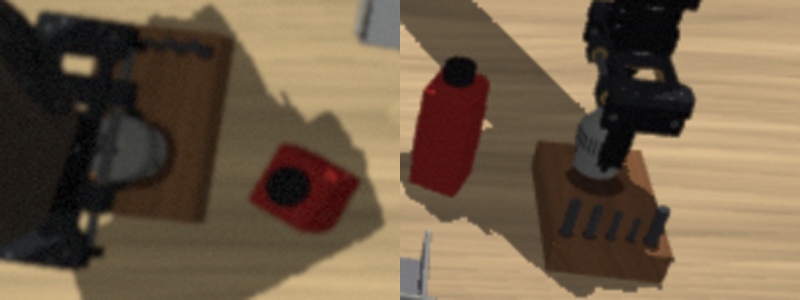

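The chuck is just over the pocket and centred in both views. I'll finish the descent.

servo_tool:
  motion:
    - [[0, 0, 0, 0, 0, -8, 0.45], [0, 0, 0, 0, 0, -7, 0.45], [0, 0, 0, 0, 0, -4, 0.45], [0, 0, 0, 0, 0, 0, 0.45]]

```text
t: 24.2
position: [0.4268, 0.3164, 0.0504]
tcp_rot: [0.745, 0.667, -0.001, -0.0]
contact_force: [-0.2, 1.3, -5.8]
width: 0.55
grasp_force: 45.0
```

servo_tool:
  motion:
    - [[0, 0, 0, 0, 0, -2, 0.45], [0, 0, 0, 0, 0, 0, 0.45]]

```text
t: 24.4
position: [0.4271, 0.3166, 0.049]
tcp_rot: [0.745, 0.667, -0.0, 0.0]
contact_force: [0.1, 0.4, -5.7]
width: 0.552
grasp_force: 45.0
```

servo_tool:
  motion:
    - [[0, 0, 0, 0, 0, -1, 0.45], [0, 0, 0, 0, 0, 0, 0.45]]

```text
t: 24.6
position: [0.4271, 0.3166, 0.0482]
tcp_rot: [0.745, 0.667, 0.0, 0.0]
contact_force: [-0.2, 0.6, -6.4]
width: 0.548
grasp_force: 45.0
```

servo_tool:
  motion:
    - [[0, 0, 0, 0, 0, -1, 0.45], [0, 0, 0, 0, 0, 0, 0.45]]

```text
t: 24.8
position: [0.4272, 0.3166, 0.0477]
tcp_rot: [0.745, 0.667, 0.0, 0.0]
contact_force: [-0.8, -1.2, 3.1]
width: 0.547
grasp_force: 45.0
```

servo_tool:
  motion:
    - [[0, 0, 0, 0, 0, 0.5, 0.6], [0, 0, 0, 0, 0, 0, 0.8], [0, 0, 0, 0, 0, 0, 0.8], [0, 0, 0, 0, 0, 20, 0.8], [0, 0, 0, 0, 0, 33, 0.8]]

```text
t: 25.3
position: [0.4264, 0.3161, 0.0998]
tcp_rot: [0.745, 0.667, -0.002, -0.0]
contact_force: [0.1, -0.1, 0.6]
width: 0.794
grasp_force: 0.0
```

servo_tool:
  motion:
    - [[0, 0, 0, 0, 0, 40, 0.8], [0, 0, 0, 0, 0, 45, 0.8], [0, 0, 0, 0, 0, 35, 0.8], [0, 0, 0, 0, 0, 0, 0.8]]

```text
t: 25.7
position: [0.4286, 0.3174, 0.2253]
tcp_rot: [0.745, 0.667, 0.004, 0.001]
contact_force: [0.3, 0.2, -0.6]
width: 0.803
grasp_force: 0.0
```

Run:
```python
from h import *; import cv2
st()
a=viewer.grab_frame("top")[170:290,60:220];b=viewer.grab_frame("scene")[110:230,310:470]
z=lambda c:cv2.resize(c[...,::-1],(400,300),interpolation=cv2.INTER_CUBIC)
cv2.imwrite("pics/c7.png",np.hstack([z(a),z(b)]))
```

```text
t25.7 p [428.6 317.4 225.3] closing deg 173.6 tilt [0.0072 0.004 ] F [ 0.3  0.2 -0.6] w 0.803 g 0.0 q [ 0.51  0.35  1.77 -0.    1.01  0.62]
```

View pics/c7.png

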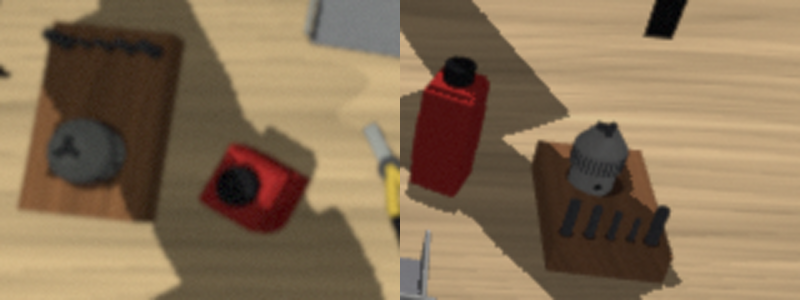

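The chuck stands in the pocket, jaws up at (68,148). Next I return the aerosol.

servo_tool:
  motion:
    - [[0, 0, -0.107, 9.5, -41, 0, 0.8], [0, 0, -0.107, 9.5, -41, 0, 0.8], [0, 0, -0.107, 9.5, -41, 0, 0.8], [0, 0, -0.107, 9.5, -41, 0, 0.8], [0, 0, -0.107, 9.5, -41, 0, 0.8]]

```text
t: 26.3
position: [0.4742, 0.1099, 0.2192]
tcp_rot: [0.896, 0.444, -0.001, -0.0]
contact_force: [0.9, 0.0, -0.1]
width: 0.799
grasp_force: 0.0
```

servo_tool:
  motion:
    - [[0, 0, -0.107, 9.5, -41, 0, 0.8], [0, 0, -0.107, 9.5, -41, 0, 0.8], [0, 0, -0.107, 9.5, -41, 0, 0.8], [0, 0, -0.107, 9.5, -41, 0, 0.8], [0, 0, -0.107, 9.5, -41, 0, 0.8]]

```text
t: 26.8
position: [0.5217, -0.0951, 0.219]
tcp_rot: [0.982, 0.191, -0.001, -0.001]
contact_force: [1.1, 0.2, 0.4]
width: 0.798
grasp_force: 0.0
```

servo_tool:
  motion:
    - [[0, 0, -0.107, 9.5, -41, 0, 0.8], [0, 0, -0.107, 9.5, -41, 0, 0.8], [0, 0, -0.107, 9.5, -41, 0, 0.8], [0, 0, -0.107, 9.5, -41, 0, 0.8], [0, 0, -0.1, 9.5, -38, 0, 0.8]]

```text
t: 27.3
position: [0.5693, -0.2972, 0.2186]
tcp_rot: [0.997, -0.071, -0.001, -0.001]
contact_force: [0.7, 0.1, -0.2]
width: 0.802
grasp_force: 0.0
```

servo_tool:
  motion:
    - [[0, 0, 0, 0, 0, 0, 0.8], [0, 0, 0, 0, 0, 0, 0.8]]

```text
t: 27.5
position: [0.569, -0.2958, 0.2184]
tcp_rot: [0.998, -0.069, -0.001, -0.001]
contact_force: [-0.1, 0.5, 0.2]
width: 0.804
grasp_force: 0.0
```

Run:
```python
from h import *
st(); print(c5(60,170,136,296,.099))
```

```text
t27.5 p [ 569.  -295.8  218.4] closing deg 82.0 tilt [-0.0028  0.0019] F [-0.1  0.5  0.2] w 0.804 g 0.0 q [-0.58  0.51  1.51  0.    1.12  1.13]
[0.42869916 0.30943162 0.099     ]
```

servo_tool:
  motion:
    - [[0, 0, 0, 1, 0.5, -20, 0.8], [0, 0, 0, 0, 0, -30, 0.75], [0, 0, 0, 0, 0, -30, 0.75], [0, 0, 0, 0, 0, -14, 0.75], [0, 0, 0, 0, 0, -7, 0.75]]

```text
t: 28.0
position: [0.5702, -0.2938, 0.1182]
tcp_rot: [0.998, -0.068, -0.001, -0.001]
contact_force: [0.3, -0.4, 0.0]
width: 0.75
grasp_force: 0.0
```

servo_tool:
  motion:
    - [[0, 0, 0, 0, 0, 0, 0.65], [0, 0, 0, 0, 0, 0, 0.58], [0, 0, 0, 0, 0, 0, 0.5], [0, 0, 0, 0, 0, 0, 0.45], [0, 0, 0, 0, 0, 0, 0.45]]
  grip_force: 30

```text
t: 28.5
position: [0.5711, -0.2951, 0.1208]
tcp_rot: [0.998, -0.069, 0.001, 0.0]
contact_force: [-0.3, 2.4, 6.7]
width: 0.533
grasp_force: 30.0
```

```bash
python3 -c "
from h import *;st()"
```

```text
t28.5 p [ 571.1 -295.1  120.8] closing deg 82.1 tilt [ 0.0016 -0.0008] F [-0.3  2.4  6.7] w 0.533 g 30.0 q [-0.58  0.61  1.61  0.    0.92  1.13]
```

servo_tool:
  motion:
    - [[0, 0, 0, 0, 0, 5, 0.45], [0, 0, 0, 0, 0, 15, 0.45], [0, 0, 0, 0, 0, 25, 0.45], [0, 0, 0, 0, 0, 25, 0.45], [0, 0, 0, 0, 0, 20, 0.45]]
  grip_force: 35

```text
t: 29.0
position: [0.5705, -0.295, 0.211]
tcp_rot: [0.998, -0.069, 0.0, 0.0]
contact_force: [-0.2, 0.2, -4.0]
width: 0.53
grasp_force: 35.0
```

servo_tool:
  motion:
    - [[0, 0, 0, 0, 15, 0, 0.45], [0, 0, 0, 0, 27, 0, 0.45], [0, 0, 0, 0, 32, 0, 0.45], [0, 0, 0, 0, 32, 0, 0.45], [0, 0, 0, 0, 32, 0, 0.45]]

```text
t: 29.5
position: [0.5696, -0.1548, 0.2084]
tcp_rot: [0.998, -0.069, -0.001, -0.0]
contact_force: [-0.1, -0.6, -2.6]
width: 0.53
grasp_force: 35.0
```

servo_tool:
  motion:
    - [[0, 0, 0, 0, 32, 0, 0.45], [0, 0, 0, 0, 32, 0, 0.45], [0, 0, 0, 0, 32, 0, 0.45], [0, 0, 0, 0, 32, 0, 0.45], [0, 0, 0, 0, 32, 0, 0.45]]

```text
t: 30.0
position: [0.5694, 0.0051, 0.2085]
tcp_rot: [0.998, -0.069, -0.001, -0.0]
contact_force: [0.5, 0.4, -3.8]
width: 0.532
grasp_force: 35.0
```

servo_tool:
  motion:
    - [[0, 0, 0, 0, 32, 0, 0.45], [0, 0, 0, 0, 22, 0, 0.45], [0, 0, 0, 0, 9.5, 0, 0.45], [0, 0, 0, 0, 0, 0, 0.45], [0, 0, 0, 0, 0, 0, 0.45]]

```text
t: 30.5
position: [0.5703, 0.0661, 0.2092]
tcp_rot: [0.998, -0.069, -0.0, 0.0]
contact_force: [0.1, -0.1, -3.3]
width: 0.528
grasp_force: 35.0
```

```bash
python3 -c "
from h import *;st()"
```

```text
t30.5 p [570.3  66.1 209.2] closing deg 82.1 tilt [-0.0008 -0.0003] F [ 0.1 -0.1 -3.3] w 0.528 g 35.0 q [ 0.    0.42  1.69 -0.    1.03  1.71]
```

servo_tool:
  motion:
    - [[0, 0, 0, 0.5, 0.5, -15, 0.45], [0, 0, 0, 0, 0, -25, 0.45], [0, 0, 0, 0, 0, -25, 0.45], [0, 0, 0, 0, 0, -12, 0.45], [0, 0, 0, 0, 0, -5, 0.45]]

```text
t: 31.0
position: [0.5708, 0.0661, 0.1266]
tcp_rot: [0.998, -0.07, -0.001, 0.0]
contact_force: [0.2, 0.1, -2.5]
width: 0.527
grasp_force: 35.0
```

servo_tool:
  motion:
    - [[0, 0, 0, 0, 0, -1.5, 0.45], [0, 0, 0, 0, 0, 0, 0.45], [0, 0, 0, 0, 0, 0, 0.45]]

```text
t: 31.3
position: [0.5715, 0.067, 0.1271]
tcp_rot: [0.998, -0.069, 0.001, -0.0]
contact_force: [-0.2, -0.4, -3.3]
width: 0.531
grasp_force: 35.0
```

servo_tool:
  motion:
    - [[0, 0, 0, 0, 0, -1.5, 0.45], [0, 0, 0, 0, 0, 0, 0.45]]

```text
t: 31.5
position: [0.5712, 0.0671, 0.1249]
tcp_rot: [0.998, -0.069, 0.0, 0.0]
contact_force: [0.2, -0.1, -4.6]
width: 0.53
grasp_force: 35.0
```

servo_tool:
  motion:
    - [[0, 0, 0, 0, 0, -1, 0.45], [0, 0, 0, 0, 0, 0, 0.45]]

```text
t: 31.7
position: [0.5713, 0.0671, 0.1239]
tcp_rot: [0.998, -0.069, 0.0, 0.0]
contact_force: [-0.8, 0.5, -0.6]
width: 0.529
grasp_force: 35.0
```

servo_tool:
  motion:
    - [[0, 0, 0, 0, 0, -1, 0.45], [0, 0, 0, 0, 0, 0, 0.45]]

```text
t: 31.9
position: [0.5717, 0.0671, 0.1238]
tcp_rot: [0.998, -0.069, 0.001, -0.0]
contact_force: [-2.0, 0.6, 8.6]
width: 0.532
grasp_force: 35.0
```

servo_tool:
  motion:
    - [[0, 0, 0, 0, 0, -0.5, 0.45], [0, 0, 0, 0, 0, 0, 0.45]]

```text
t: 32.1
position: [0.5719, 0.0671, 0.1238]
tcp_rot: [0.998, -0.069, 0.001, -0.0]
contact_force: [-1.7, 1.8, 12.8]
width: 0.528
grasp_force: 35.0
```

servo_tool:
  motion:
    - [[0, 0, 0, 0, 0, 1, 0.6], [0, 0, 0, 0, 0, 0, 0.75], [0, 0, 0, 0, 0, 0, 0.75], [0, 0, 0, 0, 0, 20, 0.75], [0, 0, 0, 0, 0, 33, 0.75]]

```text
t: 32.6
position: [0.5702, 0.067, 0.1749]
tcp_rot: [0.998, -0.069, -0.002, 0.0]
contact_force: [0.6, -0.5, 0.9]
width: 0.748
grasp_force: 0.0
```

servo_tool:
  motion:
    - [[0, 0, 0, 0, 0, 40, 0.75], [0, 0, 0, -10, -38, 0, 0.75], [0, 0, 0, -10, -40, 0, 0.75], [0, 0, 0, -10, -40, 0, 0.75], [0, 0, 0, -10, -40, 0, 0.75]]

```text
t: 33.1
position: [0.5305, -0.0923, 0.2162]
tcp_rot: [0.998, -0.069, 0.0, 0.0]
contact_force: [0.8, -0.4, 0.7]
width: 0.75
grasp_force: 0.0
```

servo_tool:
  motion:
    - [[0, 0, 0, -10, -40, 0, 0.75], [0, 0, 0, -10, -40, 0, 0.75], [0, 0, 0, -10, -40, 0, 0.75], [0, 0, 0, -10, -40, 0, 0.75], [0, 0, 0, -7, -26, 0, 0.75]]

```text
t: 33.6
position: [0.4833, -0.2794, 0.216]
tcp_rot: [0.998, -0.07, -0.0, 0.0]
contact_force: [1.1, -0.2, 0.9]
width: 0.752
grasp_force: 0.0
```

servo_tool:
  motion:
    - [[0, 0, 0, -4, -15.5, 0, 0.75], [0, 0, 0, 0, 0, 0, 0.75], [0, 0, 0, 0, 0, 0, 0.75]]

```text
t: 33.9
position: [0.4802, -0.2919, 0.216]
tcp_rot: [0.998, -0.069, -0.0, -0.0]
contact_force: [-0.3, -0.6, 0.6]
width: 0.75
grasp_force: 0.0
```

```bash
python3 -c "
from h import *;st()"
```

```text
t33.9 p [ 480.2 -291.9  216. ] closing deg 82.1 tilt [-0.0003  0.0004] F [-0.3 -0.6  0.6] w 0.750 g 0.0 q [-0.66  0.4   1.71  0.    1.03  1.05]
```

Next the tin: down 123 mm to TCP z ≈ 93.

servo_tool:
  motion:
    - [[0, 0, 0, 0, -0.5, -20, 0.75], [0, 0, 0, 0, 0, -35, 0.75], [0, 0, 0, 0, 0, -35, 0.75], [0, 0, 0, 0, 0, -20, 0.75], [0, 0, 0, 0, 0, -13, 0.75]]

```text
t: 34.4
position: [0.4802, -0.2913, 0.0917]
tcp_rot: [0.998, -0.068, -0.001, -0.001]
contact_force: [-0.6, 0.7, 0.2]
width: 0.748
grasp_force: 0.0
```

servo_tool:
  motion:
    - [[0, 0, 0, 0, 0, 0, 0.65], [0, 0, 0, 0, 0, 0, 0.58], [0, 0, 0, 0, 0, 0, 0.5], [0, 0, 0, 0, 0, 0, 0.5], [0, 0, 0, 0, 0, 0, 0.5]]
  grip_force: 35

```text
t: 34.9
position: [0.4806, -0.2931, 0.0942]
tcp_rot: [0.998, -0.069, 0.001, 0.0]
contact_force: [1.3, 3.1, 5.8]
width: 0.575
grasp_force: 34.1
```

```bash
python3 -c "
from h import *;st()"
```

```text
t34.9 p [ 480.6 -293.1   94.2] closing deg 82.1 tilt [ 0.0015 -0.001 ] F [1.3 3.1 5.8] w 0.575 g 34.1 q [-0.67  0.55  1.83  0.    0.75  1.04]
```

servo_tool:
  motion:
    - [[0, 0, 0, 0, 0, 5, 0.5], [0, 0, 0, 0, 0, 15, 0.5], [0, 0, 0, 0, 0, 20, 0.5], [0, 0, 0, 0, 0, 20, 0.5], [0, 0, 0, 0, 0, 15, 0.5]]

```text
t: 35.4
position: [0.48, -0.2931, 0.1695]
tcp_rot: [0.998, -0.069, 0.0, 0.0]
contact_force: [0.2, -0.3, -2.4]
width: 0.578
grasp_force: 34.1
```

servo_tool:
  motion:
    - [[0, 0, 0, 4, 14, 0, 0.5], [0, 0, 0, 8, 25, 0, 0.5], [0, 0, 0, 10, 32, 0, 0.5], [0, 0, 0, 10, 32, 0, 0.5], [0, 0, 0, 10, 32, 0, 0.5]]

```text
t: 35.9
position: [0.5219, -0.1559, 0.1675]
tcp_rot: [0.998, -0.069, -0.001, -0.0]
contact_force: [0.0, -1.3, -3.2]
width: 0.577
grasp_force: 34.1
```

servo_tool:
  motion:
    - [[0, 0, 0, 10, 32, 0, 0.5], [0, 0, 0, 10, 32, 0, 0.5], [0, 0, 0, 10, 32, 0, 0.5], [0, 0, 0, 8, 25, 0, 0.5], [0, 0, 0, 5, 14, 0, 0.5]]

```text
t: 36.4
position: [0.5649, -0.0205, 0.1675]
tcp_rot: [0.998, -0.068, -0.001, -0.0]
contact_force: [0.4, 0.8, -3.1]
width: 0.582
grasp_force: 34.1
```

servo_tool:
  motion:
    - [[0, 0, 0, 0, 0, 0, 0.5], [0, 0, 0, 0, 0, 0, 0.5]]

```text
t: 36.6
position: [0.5648, -0.0231, 0.1678]
tcp_rot: [0.998, -0.069, -0.0, 0.0]
contact_force: [-0.2, 0.4, -2.8]
width: 0.578
grasp_force: 34.1
```

```bash
python3 -c "
from h import *;st()"
```

```text
t36.6 p [564.8 -23.1 167.8] closing deg 82.1 tilt [-0.0008 -0.0002] F [-0.2  0.4 -2.8] w 0.578 g 34.1 q [-0.16  0.46  1.76 -0.    0.92  1.55]
```

servo_tool:
  motion:
    - [[0, 0, 0, 0.5, 0.5, -10, 0.5], [0, 0, 0, 0, 0, -20, 0.5], [0, 0, 0, 0, 0, -20, 0.5], [0, 0, 0, 0, 0, -11, 0.5], [0, 0, 0, 0, 0, -5, 0.5]]

```text
t: 37.1
position: [0.565, -0.0231, 0.1008]
tcp_rot: [0.998, -0.07, -0.001, -0.0]
contact_force: [-0.1, -1.0, -1.9]
width: 0.576
grasp_force: 34.1
```

servo_tool:
  motion:
    - [[0, 0, 0, 0, 0, -2, 0.5], [0, 0, 0, 0, 0, 0, 0.5], [0, 0, 0, 0, 0, 0, 0.5]]

```text
t: 37.4
position: [0.5659, -0.0226, 0.1008]
tcp_rot: [0.998, -0.069, 0.001, 0.0]
contact_force: [0.5, 0.3, -2.9]
width: 0.577
grasp_force: 34.1
```

servo_tool:
  motion:
    - [[0, 0, 0, 0, 0, -1, 0.5], [0, 0, 0, 0, 0, 0, 0.5]]

```text
t: 37.6
position: [0.5657, -0.0224, 0.0994]
tcp_rot: [0.998, -0.069, 0.0, 0.0]
contact_force: [0.6, -0.6, -3.1]
width: 0.577
grasp_force: 34.1
```

servo_tool:
  motion:
    - [[0, 0, 0, 0, 0, -1.5, 0.5], [0, 0, 0, 0, 0, 0, 0.5]]

```text
t: 37.8
position: [0.5656, -0.0224, 0.0976]
tcp_rot: [0.998, -0.069, -0.0, 0.0]
contact_force: [-0.7, -0.9, -2.9]
width: 0.574
grasp_force: 34.1
```

servo_tool:
  motion:
    - [[0, 0, 0, 0, 0, -1, 0.5], [0, 0, 0, 0, 0, 0, 0.5]]

```text
t: 38.0
position: [0.5658, -0.0224, 0.0973]
tcp_rot: [0.998, -0.069, 0.0, 0.0]
contact_force: [-1.4, 1.5, 4.7]
width: 0.578
grasp_force: 34.2
```

servo_tool:
  motion:
    - [[0, 0, 0, 0, 0, 0.5, 0.6], [0, 0, 0, 0, 0, 0, 0.75], [0, 0, 0, 0, 0, 0, 0.75], [0, 0, 0, 0, 0, 20, 0.75], [0, 0, 0, 0, 0, 33, 0.75]]

```text
t: 38.5
position: [0.5647, -0.0224, 0.1491]
tcp_rot: [0.998, -0.069, -0.002, -0.0]
contact_force: [0.7, 0.1, -0.5]
width: 0.748
grasp_force: 0.0
```

servo_tool:
  motion:
    - [[0, 0, 0, 0, 0, 35, 0.75], [0, 0, 0, 0, 0, 32, 0.75], [0, 0, 0, -20, -30, 0, 0.7], [0, 0, 0, -25, -38, 0, 0.7], [0, 0, 0, -25, -38, 0, 0.7]]

```text
t: 39.0
position: [0.4948, -0.1292, 0.2173]
tcp_rot: [0.998, -0.068, 0.0, 0.0]
contact_force: [0.4, -1.4, 0.3]
width: 0.702
grasp_force: 0.0
```

servo_tool:
  motion:
    - [[0, 0, 0, -25, -38, 0, 0.7], [0, 0, 0, -25, -38, 0, 0.7], [0, 0, 0, -25, -38, 0, 0.7], [0, 0, 0, -20, -29, 0, 0.7], [0, 0, 0, -11, -16, 0, 0.7]]

```text
t: 39.5
position: [0.3881, -0.2894, 0.2172]
tcp_rot: [0.998, -0.07, 0.0, 0.0]
contact_force: [-0.6, 0.5, -1.1]
width: 0.699
grasp_force: 0.0
```

servo_tool:
  motion:
    - [[0, 0, 0, 0, 0, 0, 0.7], [0, 0, 0, 0, 0, 0, 0.7]]

```text
t: 39.7
position: [0.3896, -0.2874, 0.2171]
tcp_rot: [0.998, -0.07, -0.0, -0.0]
contact_force: [0.1, 0.2, -0.1]
width: 0.7
grasp_force: 0.0
```

```bash
python3 -c "
from h import *;st()"
```

```text
t39.7 p [ 389.6 -287.4  217.1] closing deg 82.0 tilt [-0.  0.] F [ 0.1  0.2 -0.1] w 0.700 g 0.0 q [-0.77  0.29  1.89  0.    0.96  0.94]
```

Now the bottle: down 97 mm to TCP z ≈ 120.

servo_tool:
  motion:
    - [[0, 0, 0, 0, 0, -20, 0.7], [0, 0, 0, 0, 0, -30, 0.7], [0, 0, 0, 0, 0, -26, 0.7], [0, 0, 0, 0, 0, -13, 0.7], [0, 0, 0, 0, 0, -8, 0.7]]

```text
t: 40.2
position: [0.3901, -0.2862, 0.1191]
tcp_rot: [0.998, -0.068, -0.001, -0.0]
contact_force: [0.3, 0.1, 0.3]
width: 0.701
grasp_force: 0.0
```

servo_tool:
  motion:
    - [[0, 0, 0, 0, 0, 0, 0.5], [0, 0, 0, 0, 0, 0, 0.4], [0, 0, 0, 0, 0, 0, 0.3], [0, 0, 0, 0, 0, 0, 0.3], [0, 0, 0, 0, 0, 0, 0.3]]
  grip_force: 30

```text
t: 40.7
position: [0.3899, -0.2878, 0.1208]
tcp_rot: [0.998, -0.069, 0.001, 0.001]
contact_force: [-0.8, -0.8, 4.4]
width: 0.406
grasp_force: 30.0
```

```bash
python3 -c "
from h import *;st()"
```

```text
t40.7 p [ 389.9 -287.8  120.8] closing deg 82.1 tilt [ 0.001  -0.0012] F [-0.8 -0.8  4.4] w 0.406 g 30.0 q [-0.77  0.43  2.   -0.    0.71  0.94]
```

servo_tool:
  motion:
    - [[0, 0, 0, 0, 0, 5, 0.3], [0, 0, 0, 0, 0, 15, 0.3], [0, 0, 0, 0, 0, 20, 0.3], [0, 0, 0, 0, 0, 20, 0.3], [0, 0, 0, 0, 0, 15, 0.3]]

```text
t: 41.2
position: [0.3895, -0.2873, 0.1964]
tcp_rot: [0.998, -0.069, 0.0, 0.0]
contact_force: [0.1, -0.7, -3.4]
width: 0.403
grasp_force: 30.0
```

servo_tool:
  motion:
    - [[0, 0, 0, 10, 10, 0, 0.3], [0, 0, 0, 20, 22, 0, 0.3], [0, 0, 0, 22, 24, 0, 0.3], [0, 0, 0, 22, 24, 0, 0.3], [0, 0, 0, 22, 24, 0, 0.3]]

```text
t: 41.7
position: [0.4863, -0.1816, 0.1944]
tcp_rot: [0.998, -0.069, -0.001, -0.0]
contact_force: [0.4, -0.7, -3.4]
width: 0.408
grasp_force: 30.0
```

servo_tool:
  motion:
    - [[0, 0, 0, 22, 24, 0, 0.3], [0, 0, 0, 22, 24, 0, 0.3], [0, 0, 0, 15, 15, 0, 0.3], [0, 0, 0, 7, 6, 0, 0.3], [0, 0, 0, 0, 0, 0, 0.3]]

```text
t: 42.2
position: [0.5518, -0.1135, 0.1944]
tcp_rot: [0.998, -0.068, -0.001, -0.0]
contact_force: [-0.9, -0.3, -3.5]
width: 0.408
grasp_force: 30.0
```

```bash
python3 -c "
from h import *;st()"
```

```text
t42.2 p [ 551.8 -113.5  194.4] closing deg 82.2 tilt [-0.0012  0.0003] F [-0.9 -0.3 -3.5] w 0.408 g 30.0 q [-0.32  0.43  1.74 -0.    0.98  1.39]
```

servo_tool:
  motion:
    - [[0, 0, 0, 0, -0.5, -10, 0.3], [0, 0, 0, 0, 0, -20, 0.3], [0, 0, 0, 0, 0, -20, 0.3], [0, 0, 0, 0, 0, -11, 0.3], [0, 0, 0, 0, 0, -5, 0.3]]

```text
t: 42.7
position: [0.5507, -0.1155, 0.1279]
tcp_rot: [0.998, -0.07, -0.001, -0.0]
contact_force: [0.8, -0.4, -2.6]
width: 0.406
grasp_force: 30.0
```

servo_tool:
  motion:
    - [[0, 0, 0, 0, 0, -2, 0.3], [0, 0, 0, 0, 0, 0, 0.3], [0, 0, 0, 0, 0, 0, 0.3]]

```text
t: 43.0
position: [0.5519, -0.1151, 0.1278]
tcp_rot: [0.998, -0.069, 0.001, 0.0]
contact_force: [-0.5, -0.8, -2.7]
width: 0.403
grasp_force: 30.0
```

servo_tool:
  motion:
    - [[0, 0, 0, 0, 0, -1.5, 0.3], [0, 0, 0, 0, 0, 0, 0.3]]

```text
t: 43.2
position: [0.5517, -0.1149, 0.1259]
tcp_rot: [0.998, -0.069, 0.0, 0.0]
contact_force: [0.0, 1.3, -2.6]
width: 0.406
grasp_force: 30.0
```

servo_tool:
  motion:
    - [[0, 0, 0, 0, 0, -1.5, 0.3], [0, 0, 0, 0, 0, 0, 0.3]]

```text
t: 43.4
position: [0.5516, -0.1149, 0.124]
tcp_rot: [0.998, -0.069, -0.0, 0.0]
contact_force: [-0.0, -0.2, -3.8]
width: 0.403
grasp_force: 30.0
```

servo_tool:
  motion:
    - [[0, 0, 0, 0, 0, -1, 0.3], [0, 0, 0, 0, 0, 0, 0.3]]

```text
t: 43.6
position: [0.5519, -0.1151, 0.1238]
tcp_rot: [0.998, -0.069, 0.0, 0.0]
contact_force: [-1.9, -0.8, 4.4]
width: 0.404
grasp_force: 30.0
```

Touchdown. I'll release, rise, and move clear so the top camera can see.

servo_tool:
  motion:
    - [[0, 0, 0, 0, 0, 0.5, 0.5], [0, 0, 0, 0, 0, 0, 0.7], [0, 0, 0, 0, 0, 0, 0.7], [0, 0, 0, 0, 0, 20, 0.7], [0, 0, 0, 0, 0, 35, 0.7]]

```text
t: 44.1
position: [0.5507, -0.1147, 0.1774]
tcp_rot: [0.998, -0.069, -0.002, -0.0]
contact_force: [1.0, -0.3, 0.3]
width: 0.695
grasp_force: 0.0
```

servo_tool:
  motion:
    - [[0, 0, 0, 0, 0, 40, 0.7], [0, 0, 0, -20, -35, 0, 0.7], [0, 0, 0, -20, -40, 0, 0.7], [0, 0, 0, -25, -40, 0, 0.7], [0, 0, 0, -25, -40, 0, 0.7]]

```text
t: 44.6
position: [0.4606, -0.2712, 0.2187]
tcp_rot: [0.998, -0.069, 0.0, 0.0]
contact_force: [1.2, -0.7, -0.1]
width: 0.698
grasp_force: 0.0
```

servo_tool:
  motion:
    - [[0, 0, 0, -25, -40, 0, 0.7], [0, 0, 0, -25, -40, 0, 0.7], [0, 0, 0, -25, -40, 0, 0.7], [0, 0, 0, -25, -40, 0, 0.7], [0, 0, 0, -25, -40, 0, 0.7]]

```text
t: 45.1
position: [0.3353, -0.4715, 0.2187]
tcp_rot: [0.998, -0.069, 0.0, 0.0]
contact_force: [2.1, -0.1, -0.4]
width: 0.7
grasp_force: 0.0
```

servo_tool:
  motion:
    - [[0, 0, 0, -20, -40, 0, 0.7], [0, 0, 0, -15, -40, 0, 0.7], [0, 0, 0, 0, 0, 0, 0.7], [0, 0, 0, 0, 0, 0, 0.7]]

```text
t: 45.5
position: [0.301, -0.5502, 0.218]
tcp_rot: [0.998, -0.07, -0.0, -0.0]
contact_force: [-1.0, -0.1, -0.7]
width: 0.703
grasp_force: 0.0
```

Run:
```python
from h import *; import cv2
st()
f=viewer.grab_frame("top")[...,::-1]; r=cv2.imread("pics/raw_top0.png")
cv2.imwrite("pics/end.png",np.hstack([cv2.resize(g[90:270,60:340],(400,257),interpolation=cv2.INTER_CUBIC) for g in(r,f)]))
# shift of patches between start and end
for nm,(x0,y0,x1,y1) in dict(aer=(193,145,222,172),tin=(240,155,264,180),bot=(288,159,312,183),grease=(294,142,318,158),cart=(203,127,224,143)).items():
    m=cv2.matchTemplate(f[y0-8:y1+8,x0-8:x1+8],r[y0:y1,x0:x1],cv2.TM_CCOEFF_NORMED);_,v,_,l=cv2.minMaxLoc(m);print(nm,"shift px",l[0]-8,l[1]-8,round(v,2))
```

```text
t45.5 p [ 301.  -550.2  218. ] closing deg 82.0 tilt [-0.0003  0.0009] F [-1.  -0.1 -0.7] w 0.703 g 0.0 q [-1.18  0.49  1.55  0.    1.1   0.53]
aer shift px 0 0 0.99
tin shift px 0 0 0.99
bot shift px 0 0 0.99
grease shift px 0 0 1.0
cart shift px 0 0 1.0
```

View pics/end.png

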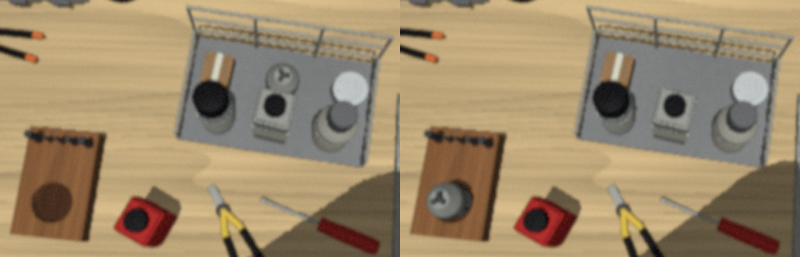

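The before and after top views match to the pixel. The containers are back at (611,98), (675,104) and (742,115), the grease tin and carton are unmoved, and the chuck is in the pocket at (447,200). I'll hand in.

```bash
python3 -c "
from workcell import order;print(order.sign_off())"
```

```text
the job is handed in; nothing more can be done
None
```

The job is handed in (no verdict came back): the chuck stands jaws up in the block's pocket, all three containers are back on their spots with no shift visible in the top camera, the grease tin and carton did not move, and nothing fell over.

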